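Open the clamped drive casing and stow its cover

TASK

Turn both brass turn buttons on the clamped black drive casing about a quarter turn aside, off the cover, and only then lift the cracked grey cover (it has a grip rib) out of the casing. Set it down flat, rib up, on the floor of the blue parts case's open bay (let go only once it rests there, do not drop it), then push the case's sliding door (orange tab) fully home. Leave the turn buttons aside and do not disturb the other things in the tray.

Things in the scene. Friction and masses are not known exactly. Their poses are not given: they have to be found in the camera images.
- casing: Fixed black drive casing, its front face sloping 26 degrees, low edge to the robot. Origin: on the face (143 mm above the work surface) at the middle of the cover opening. z = outward normal (leans to the robot), x = up the slope, y = across, to the robot's left. Reaches x -68 to +56, y +-88, 36 mm deep; opening 83 x 123 mm (x, y). Only the jaw, buttons and rib stand above the face.
- jaw (a point): Middle of the top of the vise's upper jaw, dark iron, that clamps the casing's low edge: casing x -84 to -54 mm, y +-32 mm, 10 mm proud of the face. Its steel T-bar (casing x = -76 mm, y +-29 mm) stands 21 mm proud.
- cover: Loose dark grey cracked cover, about 70 g, 80 x 120 x 5 mm (x, y, z). Grip rib in its middle: 12 mm wide (x), 46 mm long (y), 20 mm tall above the panel. Origin: centre of the panel's underside, z out of its top. Lies in the casing's opening, axes as the casing's, top flush with the face, 1.5 mm play all round; comes out along casing +z once both buttons are aside.
- button_left_pivot (a point): Pivot of the left (casing +y) brass turn button, at casing x 0, y +73.5 mm (right one: -73.5), z 10.5 mm, its top. A round-ended bar 10 mm wide, 9 mm thick, underside 1.5 mm above the face; reaches 24 mm from the pivot to its long end, 7 mm the other way. x axis: along the long end.
- button_right_pivot (a point): The same for the right (casing -y) turn button.
- button_left (a joint): Angle of the left button (rad), counter-clockwise positive looking down on the face. 0: long end points inward over the cover (starts within 0.3). Turns either way, stops at +-1.62; clear of the cover beyond 1.15 either way. Light friction (0.02 N m), stays where left. Closed fingers can push its long end, or pinch its 10 mm width.
- button_right (a joint): Angle of the right turn button (rad), same meaning.
- case: Fixed blue parts case, level. Origin: underside, below the middle of its bay; x = along the door's track, away from the front wall; z up. Bay inside 110 (x) by 150 mm (y), white floor 4 mm above the origin; side walls 50 mm high, front wall at x = -60 mm 50 mm high. Behind the bay, x 55 to 185 mm, a 40 mm high deck over which the open door is parked.
- door (a joint): Opening of the case's sliding door (m): 0 = closed against the front wall, 0.122 = fully open; starts at 0.106 to 0.120. The bay is free from its front (x = -55 mm) to x = opening - 57 mm. Friction 1.5 N, stays where left. The door is a grey plate 118 x 157 mm, its top 47 mm above the case's underside.
- door_tab (a point): Middle of the top of the door's upright orange tab, 65 mm above the case's underside. Tab: 10 mm thick along the track, 50 mm wide, 18 mm tall above the door. At case x = 27 mm + opening.
- board_stick: Bystander: bare green circuit-board stick 71 x 18 x 5 mm. Origin under its middle.
- security_key: Bystander: stainless steel security key 43 x 18 x 4 mm. Origin under its middle.
- sleeve: Bystander: yellow rubber bumper sleeve, open frame 78 x 44 x 14 mm. Origin under its middle.
- adapter: Bystander: silver memory card adapter 50 x 30 x 8 mm. Origin under its middle.
- screwdriver: Bystander: small screwdriver 150 mm long, lying. Origin under it.
- cup: Bystander: small steel screw dish, 56 mm across, 34 mm high. Origin under its middle.
- bare_drive: Bystander: bare drive 100 x 60 x 9 mm. Origin under its middle.

How it is judged (in metres and radians):
On the way, in this order (a step that is already met when the one before it is completed fails the run):
1. both turn buttons are turned aside (more than 1.15 rad) while the cover still lies in the casing ((value of joint button_left above 1.15 rad or value of joint button_left below -1.15 rad) and (value of joint button_right above 1.15 rad or value of joint button_right below -1.15 rad) and distance between cover and casing below 0.012 m), for 0.1 s.
2. the cover is lifted out of the casing (over 50 mm from its place) (distance between cover and casing above 0.05 m), for 0.1 s.
3. the cover is lowered flat to the floor of the bay (within 8 mm) while still held by the fingers (x of cover in the frame of case between -0.045 and 0.045 m and y of cover in the frame of case between -0.045 and 0.045 m and z of cover in the frame of case below 0.012 m and angle between cover's own z axis and vertical below 0.15 rad and contact force between the fingers and cover above 0.5 N), for 0.1 s.
At the end, for the whole second after the job is handed in: Both turn buttons more than 1.15 rad aside; the cover at rest, flat (within 0.15 rad) and rib up, on the floor of the case's bay (origin less than 12 mm above the case's underside and within 45 mm of the bay's middle in x and y); the door closed to within 4 mm ((value of joint button_left above 1.15 rad or value of joint button_left below -1.15 rad) and (value of joint button_right above 1.15 rad or value of joint button_right below -1.15 rad) and x of cover in the frame of case between -0.045 and 0.045 m and y of cover in the frame of case between -0.045 and 0.045 m and z of cover in the frame of case below 0.012 m and angle between cover's own z axis and vertical below 0.15 rad and value of joint door below 0.004 m and linear speed of cover below 0.02 m/s); the robot touches nothing.
It fails at once if a bystander is moved by more than 30 mm (distance of any of board_stick, security_key, sleeve, adapter, screwdriver, cup, bare_drive from where it was at the start of the episode above 0.03 m).
It also fails if it takes over 64 s, if anything falls off the work surface, if the arm or the gripper's body presses on something with over 40 N, if the wrist force passes 120 N, or if a joint passes its speed limit or range.

ROBOT

A 6-joint arm with a two-finger parallel gripper is mounted at the origin on the work surface. World frame = base frame: x ahead of the robot, y to its left, z up, the work surface at z = 0. Lengths are in m, angles in degrees, forces in N, time in s.
With the tool pointing down it reaches from about 0.375 to 0.9 m from the base axis. Payload 3.1 kg.
Tool frame: the origin (TCP) lies at the very end of the fingers, on their centre line; the grasp point (between the pads) lies 19 mm behind it; z points along the fingers, x is the direction in which the jaws open and shut, and the axes are right-handed (so a half turn about z gives the same grasp; the last joint's range is limited). The gripper opens to 87 mm and grips with 3 to 60 N. Pads are 19 mm wide; open, the fingers measure 117 mm over their backs; the gripper's body (75 mm by 190 mm) begins 51 mm behind the grasp point.
Start: joints at [64.2, 30.224, 82.088, -0, 67.689, -10.227], TCP at [0.168, 0.602, 0.223] pointing down, gripper open.
Joint ranges: [-176.69, 176.69], [-43.24, 126.21], [12.49, 139.97], [-82, 262], [0, 151.66], [-163.58, 163.58]. Speed limits (degrees/s): [159.86, 159.86, 180, 180, 180, 180].

INTERFACE

Orientations are given as a 3x3 rotation matrix whose columns are the frame's x, y, z axes.
In Python, from rig import bot gives the robot as it stands.
- The arm moves only by the tool arm_command, never from a script. Its argument "plan" is a list of rows, each an object of numbers: "claw": the opening, from 0 (shut) to 1 (fully open); "dx", "dy", "dz": the shift along the tool's x, y, z in cm; "twist": the turn about the tool's z in degrees. A call has 1 to 8 rows; each row is the pose to reach, as a shift and turn from the pose measured when the call began, along the tool's axes at that moment; what a row does not reach only later rows make up. A row lasts 1/12 s, in which the tool goes at most 41.7 mm and 7.16 degrees, less where a joint would pass 70% of its speed; a pose out of reach is approached as far as the arm can. A call with a gripper value outside its range is refused whole. The fingers move at their own pace and stop on an object; the grip force is fixed at half the most. Time passes only in rows, so rows that repeat a pose let the fingers close. It gives the time, the measured TCP pose, the force and the opening at its end, in the units of the state.
- bot.read_state(): the state, without advancing time (a new reading comes with each control period).
- bot.capture(name): name is "scene" or "top"; returns the picture (384x512x3 uint8, red, green, blue); there is no depth.
- bot.calibration(name): a dict with "intrinsics" (3x3 intrinsics, pixels), "rvec" (rotation vector, rad) and "tvec" (3), from world to camera coordinates, as OpenCV has them. Camera axes: x right, y down, z forward; pixel columns grow to the right and rows downward; lengths in m; the calibration is good to about 2 mm. A picture is of the moment at which its call begins. calibration takes no time and is no camera call.
- bot.hand_in(): hands the job in, once; it reports no verdict.
The state is a dict: "time_s": time; "joint_positions": joint angles; "qvel": joint speeds; "tau": joint torques, N m; "position": TCP position; "tcp_rot": TCP orientation; "force": force on the tool from outside, world axes, zero at the start; "moment": the same for the moment, N m; "opening": opening from 0.0 (shut) to 1.0 (fully open).
Only numpy, scipy, OpenCV 4.12 (cv2) and the standard library are available. Lean on these libraries where they do the work, as an engineer would, in place of code of your own. Each camera call takes 0.05 s, during which the arm holds its last target.

## Working session

There is one attempt and no reset: what is moved stays moved. The work goes in short steps, Python scripts to look and compute and a tool call to move; the robot and the scene stay as the last step left them, time stands still between calls to the robot, and variables do not carry over. Pictures are saved under pics/ and viewed, and the job is handed in when it is done.

Besides the shell and the picture viewer there is one more tool, called after "Request:" in YAML: its name, and indented under it one key for each argument. arm_command: Moves the arm, as the interface text tells. Its arguments: {"type":"object","properties":{"plan":{"type":"array"}},"required":["plan"]}

```bash
ls; mkdir -p pics
python3 - <<'E'
from rig import bot
import cv2,numpy as np
s=bot.read_state();print({k:np.round(v,4).tolist() for k,v in s.items()})
for n in("scene","top"):
    im=bot.capture(n);c=bot.calibration(n)
    np.save(f"pics/{n}0.npy",im)
    cv2.imwrite(f"pics/{n}0.png",cv2.resize(im[:,:,::-1],(800,600),interpolation=cv2.INTER_CUBIC))
    print(n,c)
    R=cv2.Rodrigues(np.array(c["rvec"],float))[0];print(-R.T@np.array(c["tvec"]).ravel())
E
```

```text
pics
{'time_s': 0.0, 'joint_positions': [64.1999, 30.2785, 82.1548, -0.0015, 67.6866, -10.2275], 'qvel': [0.0496, -0.0144, -0.0728, -0.0604, -0.0421, 0.1306], 'tau': [0.001, -44.0037, -17.6589, 0.0634, 0.0583, -0.0001], 'position': [0.1675, 0.6014, 0.2216], 'tcp_rot': [[0.2684, 0.9633, -0.0009], [0.9633, -0.2685, -0.0019], [-0.0021, -0.0003, -1.0]], 'force': [0.1271, -0.7744, -1.1168], 'moment': [0.0247, -0.0379, -0.0053], 'opening': 1.0003}
scene {'intrinsics': array([[379.83964739,   0.        , 254.64027383],
       [  0.        , 379.83964739, 193.32285819],
       [  0.        ,   0.        ,   1.        ]]), 'rvec': array([ 2.3674607 ,  1.11663417, -0.31059021]), 'tvec': array([-0.35592768, -0.29340452,  1.46400292])}
[ 1.01033322 -0.38365675  1.09000438]
top {'intrinsics': array([[371.43583116,   0.        , 248.61427416],
       [  0.        , 371.43583116, 187.91544346],
       [  0.        ,   0.        ,   1.        ]]), 'rvec': array([ 2.14170468, -2.15169153,  0.09618909]), 'tvec': array([0.0082065 , 0.54607977, 0.94463358])}
[ 0.430619   -0.02225387  1.00233482]
```

View pics/scene0.png

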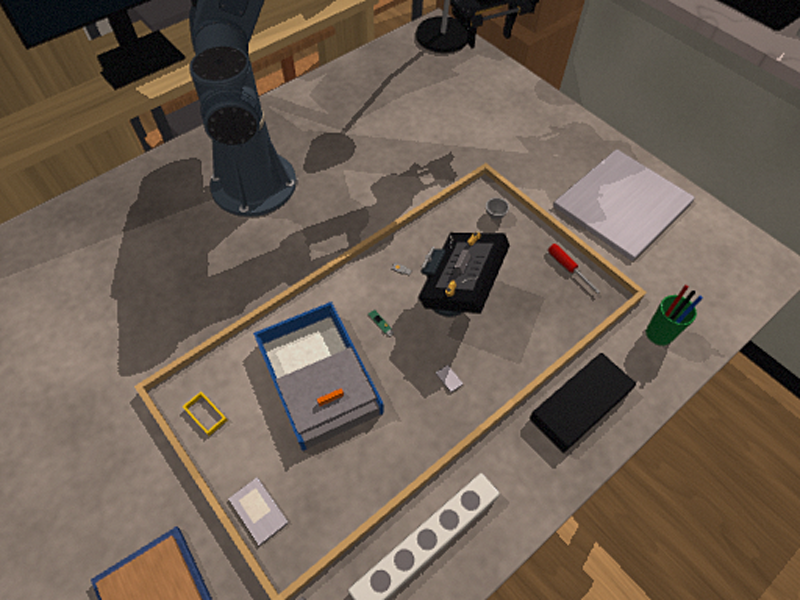

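View pics/top0.png

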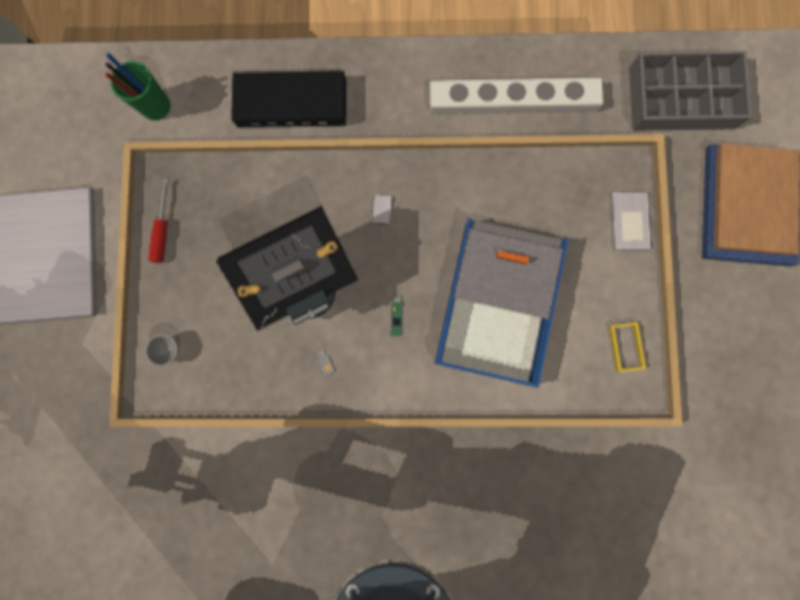

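```bash
cat > h.py <<'E'
import numpy as np,cv2
from rig import bot
C={}
for n in("scene","top"):
    c=bot.calibration(n);C[n]=(np.array(c["intrinsics"]),np.array(c["rvec"],float),np.array(c["tvec"],float))
def proj(n,P):
    K,r,t=C[n];return cv2.projectPoints(np.atleast_2d(P).astype(float),r,t,K,None)[0][:,0]
def ray(n,uv):
    K,r,t=C[n];R=cv2.Rodrigues(r)[0]
    d=R.T@np.linalg.inv(K)@np.array([uv[0],uv[1],1.]);return -R.T@t,d/np.linalg.norm(d)
def onz(n,uv,z):
    o,d=ray(n,uv);return o+d*(z-o[2])/d[2]
def tri(a,b):  # scene uv, top uv
    o1,d1=ray("scene",a);o2,d2=ray("top",b)
    A=np.stack([d1,-d2],1);s=np.linalg.lstsq(A,o2-o1,rcond=None)[0]
    p,q=o1+s[0]*d1,o2+s[1]*d2;return (p+q)/2,np.linalg.norm(p-q)
def crop(im,x0,y0,w,h,f,name):
    cv2.imwrite("pics/"+name,cv2.resize(np.ascontiguousarray(im[y0:y0+h,x0:x0+w,::-1]),(w*f,h*f),interpolation=cv2.INTER_CUBIC))
E
python3 - <<'E'
from h import *
s=np.load("pics/scene0.npy");t=np.load("pics/top0.npy")
crop(t,130,125,110,95,7,"tc.png");crop(s,260,140,75,70,8,"sc.png")
crop(t,270,130,105,125,4,"tk.png");crop(s,155,185,100,110,5,"sk.png")
print(proj("top",[[.5,0,0],[.5,.2,0],[.7,0,0]]))
for n,im in(("s",s),("t",t)):
    hsv=cv2.cvtColor(im,cv2.COLOR_RGB2HSV)
    for nm,lo,hi in(("orange",(5,200,120),(14,255,255)),("brass",(14,130,120),(26,255,255)),("blue",(100,120,60),(125,255,255))):
        m=cv2.inRange(hsv,lo,hi);k,l,st,ce=cv2.connectedComponentsWithStats(m)
        for i in range(1,k):
            if st[i,4]>8:print(n,nm,st[i],ce[i].round(2))
E
```

```text
[[251.10999794 206.26530904]
 [177.53550502 206.62838256]
 [250.84110129 134.0423625 ]]
s orange [203 249  16   9  49] [210.61 253.  ]
s brass [239   0  24  15 132] [252.08   7.2 ]
s brass [271   0   8   5  30] [274.1    1.47]
s brass [193  38   6   4   9] [195.33  39.22]
s brass [189  41   9   6  18] [192.33  43.22]
s brass [165  51   6   8  14] [168.    54.79]
s brass [172  50   5   6  13] [173.54  52.62]
s brass [96 82  6  9 20] [98.7 86.4]
s brass [  86  105  327  279 2883] [233.83 254.52]
s brass [299 149   8   7  25] [302.68 152.32]
s brass [285 180   7   8  28] [288.68 183.29]
s brass [467 226  45  42 435] [489.87 244.57]
s brass [117 251  28  27 135] [130.12 263.77]
s brass [356 330  14  19 134] [363.2  338.93]
s brass [101 345   7   7  22] [104.41 348.32]
s brass [104 346  13  12  44] [111.14 352.68]
s brass [372 347  45  37 845] [389.66 370.01]
s brass [ 83 350  17  12  54] [ 90.35 356.94]
s brass [ 92 356  18  21  77] [102.96 364.06]
s brass [504 357   8   9  24] [508.08 360.08]
s brass [110 359   5   7   9] [111.89 362.44]
s brass [115 359   5   5   9] [116.78 361.33]
s b
[... 711 characters left out ...]
 [193.64 285.55]
s blue [ 59 337  76  47 415] [105.32 359.47]
t orange [320 163  17   4  21] [327.9  164.57]
t brass [462  94   7   6   9] [464.89  96.33]
t brass [466  95  16  18  88] [473.01 101.56]
t brass [482  96  23  15 112] [492.53 101.55]
t brass [502  98   6   3  12] [504.42  98.92]
t brass [ 459  104   51   57 1116] [483.9  132.87]
t brass [503 107   7   8  14] [506.   110.71]
t brass [203 155  12   9  57] [208.05 159.23]
t brass [153 183  13   6  53] [159.34 185.15]
t brass [390 206  23  32 254] [401.24 221.5 ]
t blue [75 41 17 17 43] [82.26 48.12]
t blue [279 141  23  92 173] [288.91 190.29]
t blue [359 154   4  18  29] [360.41 160.55]
t blue [337 202  16  45 232] [345.43 225.55]
```

View pics/tc.png

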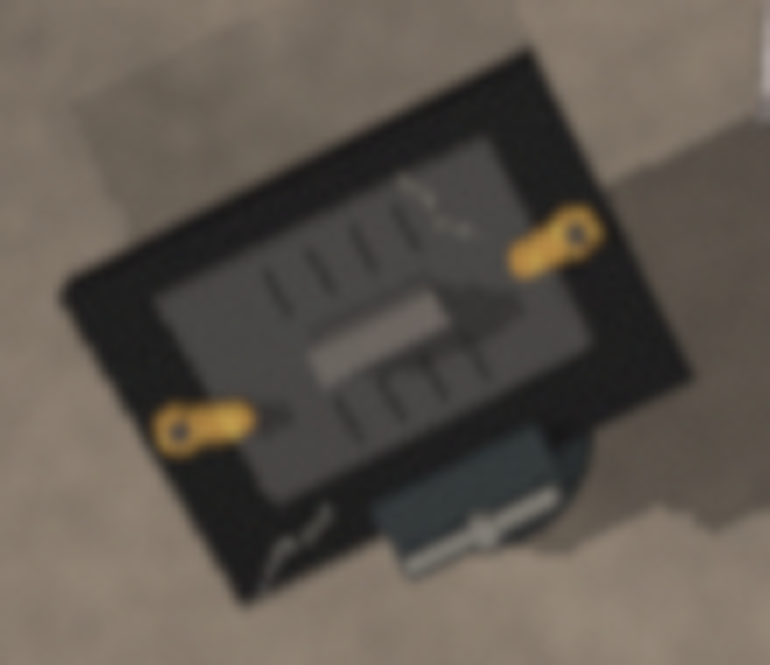

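View pics/sc.png

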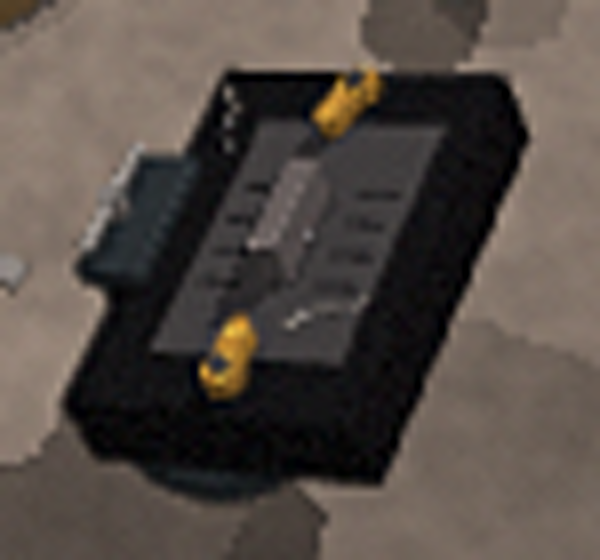

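View pics/tk.png

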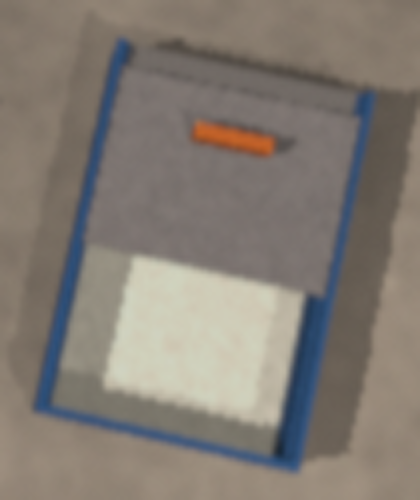

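View pics/sk.png

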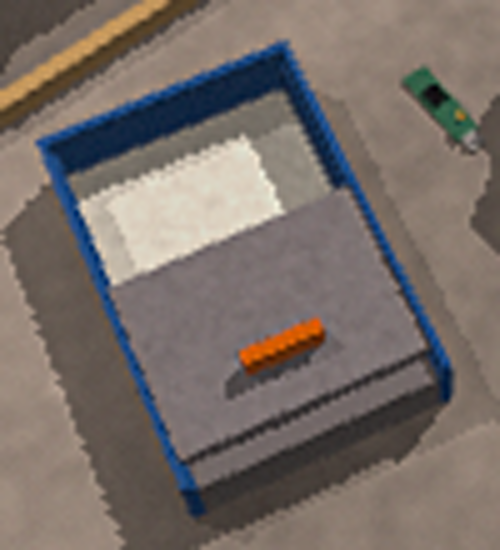

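```bash
cat > fit.py <<'E'
from h import *
from scipy.optimize import least_squares as LS
sl=np.deg2rad(26)
def Rz(a):return np.array([[np.cos(a),-np.sin(a),0],[np.sin(a),np.cos(a),0],[0,0,1]])
S=np.array([[np.cos(sl),0,-np.sin(sl)],[0,1,0],[np.sin(sl),0,np.cos(sl)]])
def cv(l,x0,y0,f):return [((u+.5)/f-.5+x0,(v+.5)/f-.5+y0) for u,v in l]
mm=1e-3
pc=np.array([[0,73.5,10.5],[0,-73.5,10.5],[40,60,0],[40,-60,0],[-40,-60,0],[-40,60,0]])*mm
pf=np.array([[56,88,0],[56,-88,0],[-68,-88,0],[-68,88,0]])*mm
ut=np.array(cv([(180,430),(577,232),(150,297),(487,135),(592,345),(278,503),(65,290),(530,48),(692,378),(243,603)],130,125,7))
us=np.array(cv([(355,82),(215,362),(448,125),(345,367),(150,352),(262,122)],260,140,8))
def r1(p,full=False):
    R=Rz(p[2])@S;T=np.array([p[0],p[1],.143])
    a=proj("top",np.vstack([pc,pf])@R.T+T)-ut;b=proj("scene",pc@R.T+T)-us
    return np.r_[a.ravel(),b.ravel()]
o=LS(r1,[.55,.1,.46],loss="soft_l1",x_scale=[.01,.01,.05])
if __name__=="__main__":
    print("casing",o.x,np.rad2deg(o.x[2]));print(r1(o.x).reshape(-1,2).round(1).tolist())
    for q in [0,1]: print(tri(us[q],ut[q]))
    R=Rz(o.x[2])@S;T=np.array([*o.x[:2],.143])
    print((pc[:2]@R.T+T))
# case: params x,y,yaw,z0?,opening,wall w, fx(front outer), bx(back)
kt=np.array(cv([(35,408),(298,468),(122,42),(372,92),(234,137),(206,270)],270,130,4))
ks=np.array(cv([(285,42),(38,142),(281,338),(230,237)],155,185,5))
def r2(p):
    x,y,a,op,w,f,b=p
    L=np.array([[-f,w,.05],[-f,-w,.05],[b,w,.05],[b,-w,.05],[.027+op,0,.065],[op-.057,0,.047]])
    W=L@Rz(a).T+[x,y,0]
    return np.r_[(proj("top",W)-kt).ravel(),(proj("scene",W[[0,1,4,5]])-ks).ravel(),(f-.065)/.002,(w-.08)/.002]
o2=LS(r2,[.5,-.15,-.2,.11,.08,.065,.185],loss="soft_l1",x_scale=.01)
if __name__=="__main__":
    print("case",o2.x,np.rad2deg(o2.x[2]));print(r2(o2.x)[:-2].reshape(-1,2).round(1).tolist())
    print(tri(ks[2],kt[4]))
E
python3 fit.py
```

```text
casing [0.57547222 0.15494328 0.46249512] 26.499018153425492
[[0.2, -0.4], [0.2, -0.3], [1.4, 0.1], [-0.2, 0.1], [0.1, -0.2], [-0.0, -0.3], [-0.9, 0.5], [1.3, 1.0], [1.4, -0.2], [0.2, 0.4], [0.7, -0.6], [1.2, 0.2], [0.3, -0.2], [-0.2, -0.7], [0.6, -0.6], [0.7, -0.4]]
(array([0.53746414, 0.21894048, 0.14900657]), np.float64(0.0026199435388981067))
(array([0.60232181, 0.0859801 , 0.15337152]), np.float64(0.0032482225745086176))
[[0.53855848 0.21866778 0.15243734]
 [0.6041473  0.08711131 0.15243734]]
case [ 0.47429249 -0.16863786 -0.22953047  0.10254001  0.0825851   0.065
  0.18204414] -13.151126958187282
[[1.3, 0.7], [-0.2, 0.6], [-0.1, -0.5], [0.0, 0.5], [0.1, 0.8], [-0.8, 0.3], [0.1, 0.9], [0.6, 0.8], [0.5, 0.9], [0.4, 0.3]]
(array([ 0.60066749, -0.19778624,  0.07181839]), np.float64(0.0025569606280916534))
```

```bash
cat >> fit.py <<'E'
def r3(p):
    x,y,a,op,w,f,b,z=p
    L=np.array([[-f,w,.05],[-f,-w,.05],[b,w,.05],[b,-w,.05],[.027+op,0,.065],[op-.057,0,.047]])
    W=L@Rz(a).T+[x,y,z]
    return np.r_[(proj("top",W)-kt).ravel(),(proj("scene",W[[0,1,4,5]])-ks).ravel(),(f-.065)/.002,(w-.08)/.002,(op-.113)/.005]
if __name__=="__main__":
    o3=LS(r3,[.5,-.15,-.2,.11,.08,.065,.185,0],loss="soft_l1",x_scale=.01)
    print("case z free",o3.x,np.rad2deg(o3.x[2]));print(r3(o3.x)[:-3].reshape(-1,2).round(1).tolist())
    o3=LS(lambda p:r3([*p,0]),[.5,-.15,-.2,.11,.08,.065,.185],loss="soft_l1",x_scale=.01)
    print("case z 0",o3.x,np.rad2deg(o3.x[2]));print(r3([*o3.x,0])[:-3].reshape(-1,2).round(1).tolist())
    for z in(0.009,.004):
      m=np.array(cv([(50,405),(278,455)],270,130,4))
    # outer ground check
E
python3 fit.py | tail -4
```

```text
[[1.6, 0.6], [0.1, 0.3], [-0.0, -0.5], [0.1, 0.5], [0.4, 0.1], [-0.5, -0.3], [-0.0, 0.1], [0.6, -0.0], [0.6, 0.3], [0.4, -0.4]]
case z 0 [ 0.47286775 -0.16828897 -0.22961622  0.1045262   0.08262343  0.06426607
  0.1835116 ] -13.156040107423241
[[1.2, 1.0], [-0.3, 0.9], [-0.1, -0.6], [0.1, 0.5], [0.1, 0.6], [-0.8, 0.1], [0.1, 0.7], [0.5, 0.6], [0.6, 1.1], [0.5, 0.5]]
```

```bash
python3 fit.py | grep "z free"
cat > mv.py <<'E'
# usage: python3 mv.py x y z yawdeg : prints tool-frame shift in cm and twist
import sys
from h import *
def go(x,y,z,yaw):
    s=bot.read_state();R=np.array(s["tcp_rot"]);d=R.T@(np.array([x,y,z])-s["position"])*100
    cur=np.degrees(np.arctan2(R[1,0],R[0,0]))
    tw=-((yaw-cur+90)%180-90)
    print("d cm",d.round(2),"twist",round(tw,1),"rows",max(np.linalg.norm(d)/4.17,abs(tw)/7.16).round(1))
def cas(x,y,z):  # casing mm -> world
    from fit import o,Rz,S
    return Rz(o.x[2])@S@(np.array([x,y,z])/1000)+[*o.x[:2],.143]
def kas(x,y,z):
    a=np.deg2rad(-13.15);return np.array([[np.cos(a),-np.sin(a),0],[np.sin(a),np.cos(a),0],[0,0,1]])@(np.array([x,y,z])/1000)+[.473,-.1683,0]
E
python3 - <<'E'
from mv import *
print(cas(0,0,0),cas(0,73.5,10.5))
for p in [(-30,73.5-27,60),]:
    w=cas(*p);print(w);go(*w,116.5);go(.42,.42,.26,116.5)
E
```

```text
case z free [ 0.47428003 -0.16830018 -0.22817194  0.1034563   0.08207628  0.0642422
[0.57547222 0.15494328 0.143     ] [0.53855848 0.21866778 0.15243734]
[0.50705467 0.17279168 0.18377651]
d cm [-32.17  44.22   3.84] twist -42.1 rows 13.1
d cm [-10.71  29.2   -3.82] twist -42.1 rows 7.5
```

```bash
cat >> mv.py <<'E'
def tipaxis(xl,yc,h):  # leading (uphill) tip edge at casing (xl,yc,h) -> tcp world
    from fit import o
    a=o.x[2];return cas(xl,yc,h)-0.010*np.array([np.cos(a),np.sin(a),0])
E
python3 - <<'E'
from mv import *
w=tipaxis(-20,48.5,4);print(w);go(w[0],w[1],.24,116.5)
E
```

```text
[0.52722631 0.18508324 0.13782775]
d cm [-30.46  45.83  -1.79] twist -42.1 rows 13.2
```

Request:
arm_command:
  plan:
    - {"dx": -2.2, "dy": 3.3, "dz": -1.8, "twist": -6, "claw": 0}
    - {"dx": -4.4, "dy": 6.6, "dz": -1.8, "twist": -12, "claw": 0}
    - {"dx": -6.6, "dy": 9.9, "dz": -1.8, "twist": -18, "claw": 0}
    - {"dx": -8.8, "dy": 13.2, "dz": -1.8, "twist": -24, "claw": 0}
    - {"dx": -11, "dy": 16.5, "dz": -1.8, "twist": -30, "claw": 0}
    - {"dx": -13.2, "dy": 19.8, "dz": -1.8, "twist": -36, "claw": 0}
    - {"dx": -15.4, "dy": 23.1, "dz": -1.8, "twist": -42, "claw": 0}
    - {"dx": -17.6, "dy": 26.4, "dz": -1.8, "twist": -42, "claw": 0}

```text
time_s: 0.77
position: [0.3752, 0.3593, 0.2397]
tcp_rot: [[-0.449, 0.894, -0.001], [0.894, 0.449, -0.002], [-0.001, -0.002, -1.0]]
force: [0.5, 0.1, -0.4]
opening: 0.479
```

Run:
```python
from mv import *
w=tipaxis(-20,48.5,4);go(w[0],w[1],.24,116.5);s=bot.read_state();print(s['position'],s['joint_positions'],s['tcp_rot'])
```

```text
d cm [-2.239e+01  5.770e+00 -1.000e-02] twist 0.2 rows 5.5
[0.37518255 0.35933403 0.23969014] [ 3.14648002e+01  2.09180163e+01  9.58516861e+01 -7.09005027e-02
  6.33584751e+01 -8.51547826e+01] [[-0.44856263  0.89375041 -0.00133057]
 [ 0.89375047  0.44855951 -0.00211099]
 [-0.00128986 -0.00213611 -0.99999689]]
```

Request:
arm_command:
  plan:
    - {"dx": -4, "dy": 1, "dz": 0, "claw": 0}
    - {"dx": -8, "dy": 2, "dz": 0, "claw": 0}
    - {"dx": -12, "dy": 3, "dz": 0, "claw": 0}
    - {"dx": -16, "dy": 4.1, "dz": 0, "claw": 0}
    - {"dx": -20, "dy": 5.1, "dz": 0, "claw": 0}
    - {"dx": -22.4, "dy": 5.8, "dz": 0, "claw": 0}
    - {"dx": -22.4, "dy": 5.8, "dz": 3.0, "claw": 0}
    - {"dx": -22.4, "dy": 5.8, "dz": 6.0, "claw": 0}

```text
$.plan[0]: bad value
```

Run:
```python
from mv import *
w=tipaxis(-20,48.5,4);go(*w,116.5);s=bot.read_state();print(s['position'],s['opening'])
t=bot.capture("top");crop(t,120,115,130,105,6,"t1.png");t=bot.capture("scene");crop(t,250,100,95,95,6,"s1.png")
```

```text
d cm [-22.38   5.79  10.2 ] twist 0.2 rows 6.1
[0.37518255 0.35933403 0.23969014] 0.47930423828685037
```

View pics/t1.png

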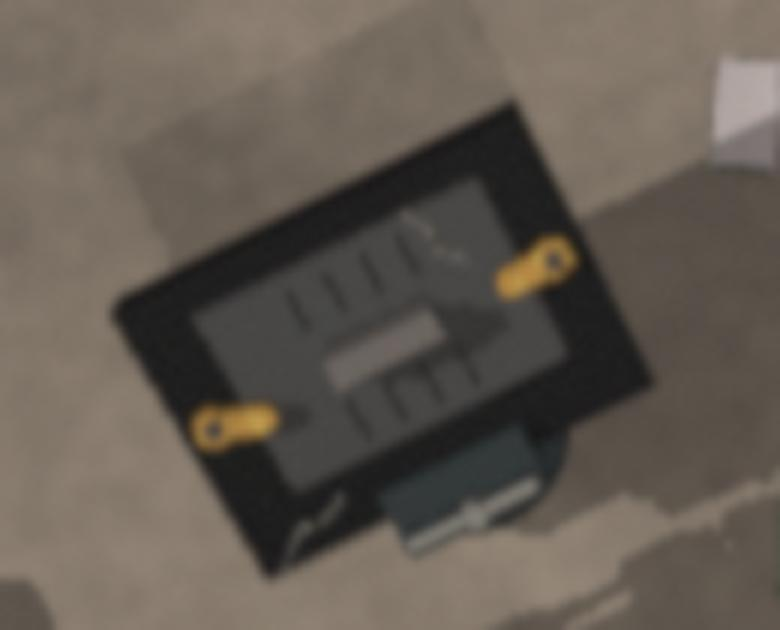

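View pics/s1.png

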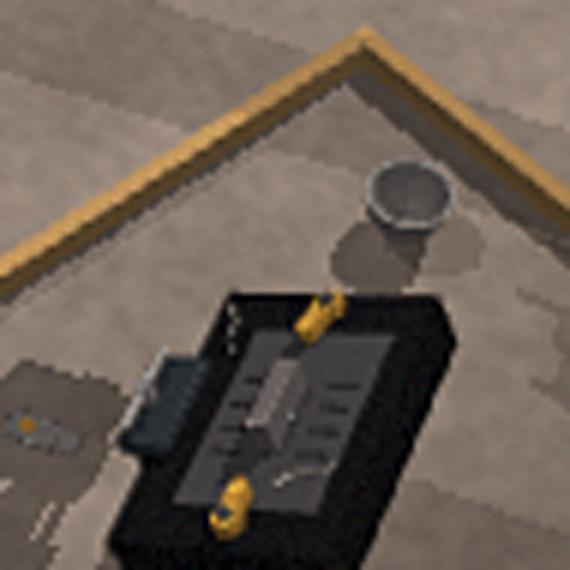

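The move was refused because each row needs a twist. The pictures show the casing unoccluded, with both buttons still over the cover. I'll repeat the move with twist included.

Request:
arm_command:
  plan:
    - {"dx": -4, "dy": 1, "dz": 0, "twist": 0, "claw": 0}
    - {"dx": -8, "dy": 2, "dz": 0, "twist": 0, "claw": 0}
    - {"dx": -12, "dy": 3, "dz": 0, "twist": 0, "claw": 0}
    - {"dx": -16, "dy": 4.1, "dz": 0, "twist": 0, "claw": 0}
    - {"dx": -20, "dy": 5.1, "dz": 0, "twist": 0, "claw": 0}
    - {"dx": -22.4, "dy": 5.8, "dz": 0, "twist": 0, "claw": 0}
    - {"dx": -22.4, "dy": 5.8, "dz": 3.0, "twist": 0, "claw": 0}
    - {"dx": -22.4, "dy": 5.8, "dz": 6.0, "twist": 0, "claw": 0}

```text
time_s: 1.53
position: [0.5318, 0.1804, 0.1812]
tcp_rot: [[-0.436, 0.9, 0.006], [0.9, 0.436, -0.002], [-0.005, 0.005, -1.0]]
force: [-0.6, 0.4, -0.7]
opening: 0.002
```

Run:
```python
from mv import *
w=tipaxis(-20,48.5,4);go(*w,116.5);s=bot.read_state();print(s['position'],s['opening'])
t=bot.capture("top");crop(t,120,115,130,105,6,"t1.png");t=bot.capture("scene");crop(t,250,100,95,95,6,"s1.png")
```

```text
d cm [ 0.65 -0.23  4.33] twist -0.7 rows 1.1
[0.53183699 0.18037898 0.18117268] 0.001789482684153632
```

View pics/t1.png

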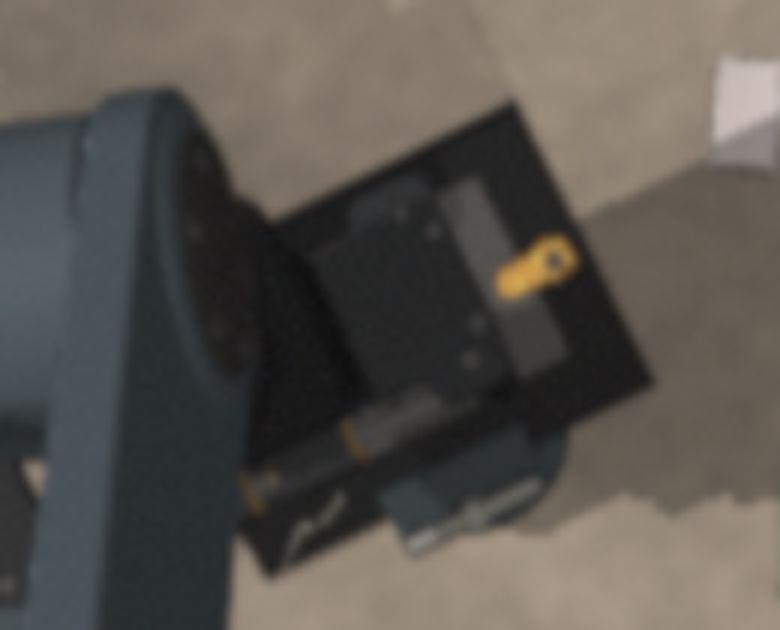

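View pics/s1.png

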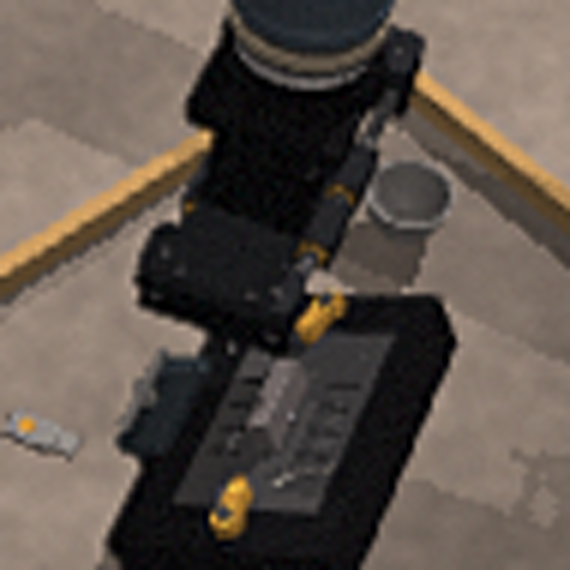

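Request:
arm_command:
  plan:
    - {"dx": 0.6, "dy": -0.2, "dz": 0, "twist": 0, "claw": 0}
    - {"dx": 0.6, "dy": -0.2, "dz": 2, "twist": 0, "claw": 0}
    - {"dx": 0.6, "dy": -0.2, "dz": 4.3, "twist": -0.7, "claw": 0}
    - {"dx": 0.6, "dy": -0.2, "dz": 4.3, "twist": -0.7, "claw": 0}

```text
time_s: 1.97
position: [0.5176, 0.1859, 0.1315]
tcp_rot: [[-0.45, 0.893, -0.016], [0.893, 0.45, -0.005], [0.003, -0.016, -1.0]]
force: [-0.6, 0.3, 0.0]
opening: 0.004
```

Run:
```python
from mv import *
for xl,yc in((-20,48.5),(0,48.5),(22,48.5),(22,56)):
    w=tipaxis(xl,yc,4);go(*w,116.5)
s=bot.read_state();print(s['position'],s['force'])
t=bot.capture("scene");crop(t,250,100,95,95,6,"s2.png")
```

```text
d cm [-0.51  0.81 -0.65] twist 0.3 rows 0.3
d cm [-0.52  2.59 -1.55] twist 0.3 rows 0.7
d cm [-0.52  4.56 -2.55] twist 0.3 rows 1.3
d cm [ 0.23  4.56 -2.55] twist 0.3 rows 1.3
[0.51758935 0.1859459  0.13148574] [-0.56904157  0.34987854  0.01047473]
```

View pics/s2.png

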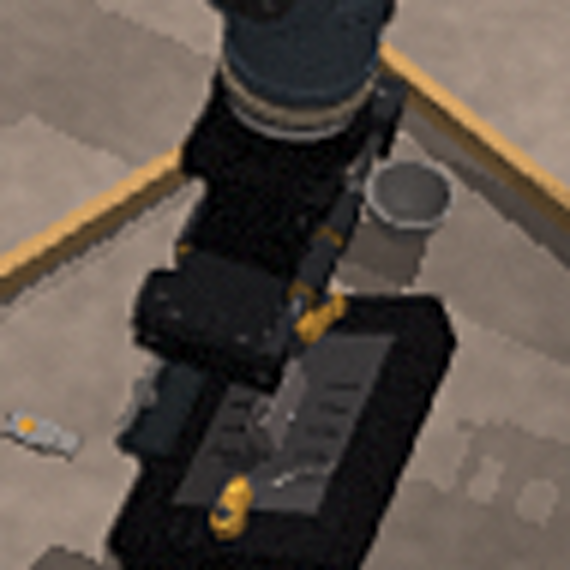

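Request:
arm_command:
  plan:
    - {"dx": -0.5, "dy": 0.8, "dz": -0.6, "twist": 0, "claw": 0}
    - {"dx": -0.5, "dy": 0.8, "dz": -0.6, "twist": 0, "claw": 0}
    - {"dx": -0.5, "dy": 0.8, "dz": -0.6, "twist": 0, "claw": 0}

```text
time_s: 2.27
position: [0.5294, 0.1859, 0.1409]
tcp_rot: [[-0.45, 0.893, -0.009], [0.893, 0.45, -0.004], [0.001, -0.01, -1.0]]
force: [0.2, -0.2, 0.4]
opening: 0.006
```

Run:
```python
from mv import *
for xl,yc in((-20,48.5),(0,48.5),(22,48.5),(22,56)):
    w=tipaxis(xl,yc,4);go(*w,116.5)
s=bot.read_state();print(s['position'],s['force'],s['qvel'].round(1) ,s['tcp_rot'])
```

```text
d cm [ 0.03 -0.23  0.31] twist 0.3 rows 0.1
d cm [ 0.02  1.56 -0.58] twist 0.3 rows 0.4
d cm [ 0.01  3.52 -1.57] twist 0.3 rows 0.9
d cm [ 0.76  3.53 -1.57] twist 0.3 rows 0.9
[0.52944427 0.18588756 0.14094695] [ 0.18331359 -0.23012929  0.39797529] [-0.1  0.4  1.8 -0.   0.  -0.1] [[-4.50203960e-01  8.92876074e-01 -9.41861968e-03]
 [ 8.92925582e-01  4.50185295e-01 -4.13583622e-03]
 [ 5.47334873e-04 -1.02720963e-02 -9.99947091e-01]]
```

Request:
arm_command:
  plan:
    - {"dx": 0, "dy": 0.1, "dz": 0.1, "twist": 0, "claw": 0}
    - {"dx": 0, "dy": 0.8, "dz": -0.2, "twist": 0, "claw": 0}
    - {"dx": 0, "dy": 1.5, "dz": -0.5, "twist": 0, "claw": 0}
    - {"dx": 0, "dy": 2.2, "dz": -0.9, "twist": 0, "claw": 0}
    - {"dx": 0, "dy": 2.9, "dz": -1.2, "twist": 0, "claw": 0}
    - {"dx": 0, "dy": 3.5, "dz": -1.5, "twist": 0, "claw": 0}
    - {"dx": 0, "dy": 3.5, "dz": -1.5, "twist": 0, "claw": 0}
    - {"dx": 0, "dy": 3.5, "dz": -1.5, "twist": 0, "claw": 0}

```text
time_s: 2.93
position: [0.562, 0.2023, 0.156]
tcp_rot: [[-0.45, 0.893, -0.007], [0.893, 0.45, -0.003], [0.0, -0.008, -1.0]]
force: [-0.4, -0.3, 0.5]
opening: 0.002
```

Run:
```python
from mv import *
for xl,yc in((22,48.5),(22,56)):
    w=tipaxis(xl,yc,4);go(*w,116.5)
s=bot.read_state();print(s['position'],s['force'],s['qvel'].round(1))
t=bot.capture("scene");crop(t,250,100,95,95,6,"s3.png")
```

```text
d cm [ 0.02 -0.1  -0.02] twist 0.3 rows 0.0
d cm [ 0.77 -0.1  -0.02] twist 0.3 rows 0.2
[0.56200269 0.20225662 0.1559965 ] [-0.36939644 -0.2638546   0.46654204] [-0.2  0.   1.8 -0.1  0.4  0. ]
```

View pics/s3.png

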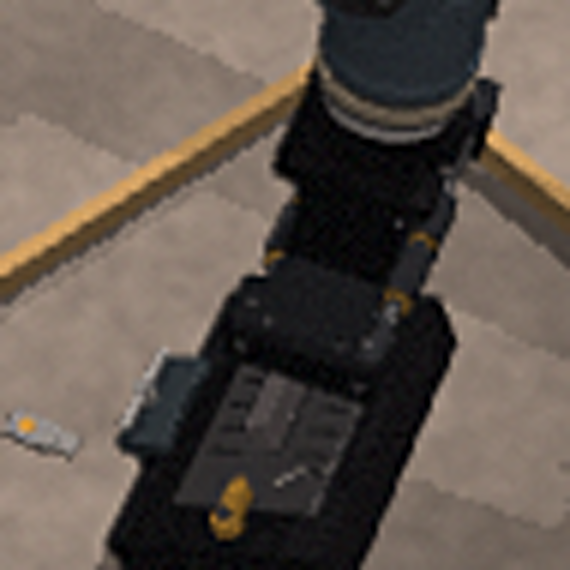

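Request:
arm_command:
  plan:
    - {"dx": 0.3, "dy": -0.1, "dz": 0, "twist": 0, "claw": 0}
    - {"dx": 0.5, "dy": -0.1, "dz": 0, "twist": 0, "claw": 0}
    - {"dx": 0.5, "dy": -0.1, "dz": 0, "twist": 0, "claw": 0}

```text
time_s: 3.23
position: [0.5601, 0.2061, 0.1565]
tcp_rot: [[-0.45, 0.893, -0.004], [0.893, 0.45, -0.004], [-0.002, -0.005, -1.0]]
force: [3.8, -1.0, 1.2]
opening: 0.01
```

Request:
arm_command:
  plan:
    - {"dx": -0.8, "dy": -0.3, "dz": -2, "twist": 0, "claw": 0}
    - {"dx": -3, "dy": -2, "dz": -4, "twist": 0, "claw": 0}
    - {"dx": -6, "dy": -3.5, "dz": -5, "twist": 0, "claw": 0}
    - {"dx": -9, "dy": -3.7, "dz": -5, "twist": 0, "claw": 0}
    - {"dx": -10, "dy": -3.7, "dz": -5, "twist": 0, "claw": 0}
    - {"dx": -10, "dy": -3.7, "dz": -5, "twist": 0, "claw": 0}

```text
time_s: 3.73
position: [0.5726, 0.0985, 0.2068]
tcp_rot: [[-0.447, 0.895, -0.004], [0.895, 0.447, -0.003], [-0.001, -0.005, -1.0]]
force: [-0.3, -0.2, -0.6]
opening: 0.006
```

Run:
```python
from mv import *
for xl,yc in((-18,-48.5),(22,-48.5),(22,-56)):
    w=tipaxis(xl,yc,4);go(*w,116.5)
s=bot.read_state();print(s['position'],s['force'],s['qvel'].round(1))
t=bot.capture("scene");crop(t,250,120,95,95,6,"s4.png")
t=bot.capture("top");crop(t,120,115,130,105,6,"t4.png");
```

```text
d cm [0.08 0.02 6.81] twist 0.1 rows 1.6
d cm [0.08 3.6  5.04] twist 0.1 rows 1.5
d cm [-0.67  3.6   5.04] twist 0.1 rows 1.5
[0.5726107  0.09850115 0.20677652] [-0.31923009 -0.23943332 -0.64804535] [2.9 0.3 1.5 1.7 0.7 1.3]
```

View pics/s4.png

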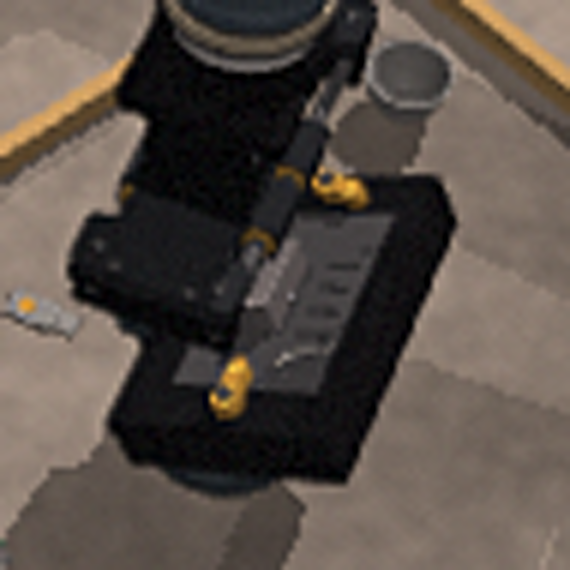

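View pics/t4.png

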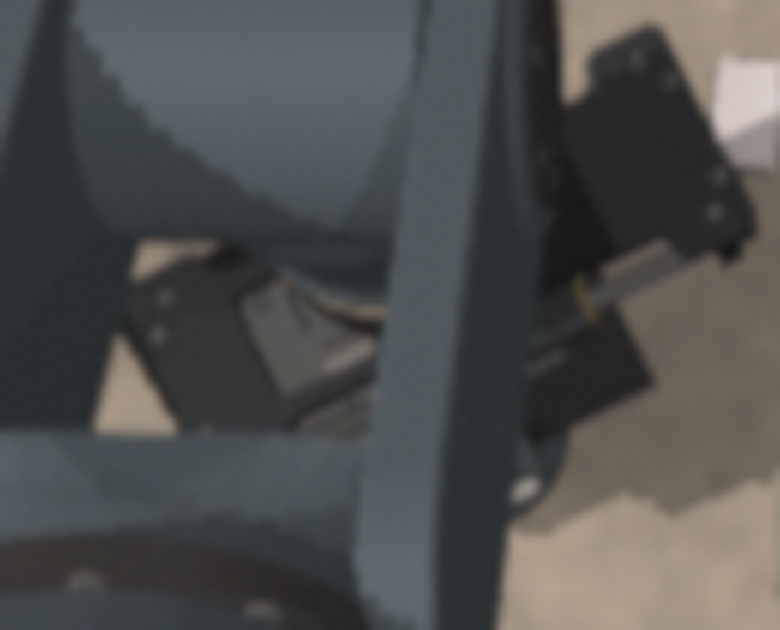

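Request:
arm_command:
  plan:
    - {"dx": 0.1, "dy": 0, "dz": 3, "twist": 0, "claw": 0}
    - {"dx": 0.1, "dy": 0, "dz": 5.5, "twist": 0, "claw": 0}
    - {"dx": 0.1, "dy": 0, "dz": 6.7, "twist": 0, "claw": 0}
    - {"dx": 0.1, "dy": 0, "dz": 6.7, "twist": 0, "claw": 0}
    - {"dx": 0.1, "dy": 0, "dz": 6.7, "twist": 0, "claw": 0}

```text
time_s: 4.25
position: [0.5688, 0.1032, 0.1381]
tcp_rot: [[-0.451, 0.893, -0.01], [0.893, 0.451, -0.002], [0.003, -0.01, -1.0]]
force: [0.0, 0.3, 0.4]
opening: 0.003
```

Run:
```python
from mv import *
for xl,yc in((-18,-48.5),(22,-48.5),(22,-56)):
    w=tipaxis(xl,yc,4);go(*w,116.5)
s=bot.read_state();print(s['position'],s['force'],s['qvel'].round(1))
```

```text
d cm [-0.52  0.1  -0.06] twist 0.3 rows 0.1
d cm [-0.53  3.68 -1.85] twist 0.3 rows 1.0
d cm [-1.28  3.68 -1.85] twist 0.3 rows 1.0
[0.56884712 0.10324046 0.13811511] [0.03458657 0.31372525 0.40343404] [-0.3 -1.7 -1.9 -0.2 -0.3 -0.2]
```

Request:
arm_command:
  plan:
    - {"dx": -0.5, "dy": 0.1, "dz": 0, "twist": 0, "claw": 0}
    - {"dx": -0.5, "dy": 0.8, "dz": -0.4, "twist": 0, "claw": 0}
    - {"dx": -0.5, "dy": 1.5, "dz": -0.75, "twist": 0, "claw": 0}
    - {"dx": -0.5, "dy": 2.2, "dz": -1.1, "twist": 0, "claw": 0}
    - {"dx": -0.5, "dy": 2.9, "dz": -1.45, "twist": 0, "claw": 0}
    - {"dx": -0.5, "dy": 3.6, "dz": -1.8, "twist": 0, "claw": 0}
    - {"dx": -0.5, "dy": 3.6, "dz": -1.8, "twist": 0, "claw": 0}
    - {"dx": -0.8, "dy": 3.6, "dz": -1.8, "twist": 0, "claw": 0}

```text
time_s: 4.92
position: [0.6066, 0.1142, 0.1569]
tcp_rot: [[-0.451, 0.893, -0.005], [0.893, 0.451, 0.001], [0.004, -0.004, -1.0]]
force: [0.3, 9.3, 3.7]
opening: 0.007
```

Run:
```python
from mv import *
for xl,yc in((22,-48.5),(22,-56)):
    w=tipaxis(xl,yc,4);go(*w,116.5)
s=bot.read_state();print(s['position'],s['force'],s['qvel'].round(1))
```

```text
d cm [ 0.18 -0.17  0.06] twist 0.3 rows 0.1
d cm [-0.57 -0.17  0.06] twist 0.3 rows 0.1
[0.60660203 0.11424425 0.15686998] [0.25375804 9.25652428 3.69795801] [-2.8  0.4 -1.1  4.   0.4 -3.6]
```

Request:
arm_command:
  plan:
    - {"dx": -0.2, "dy": -0.1, "dz": 0, "twist": 0, "claw": 0}
    - {"dx": -0.4, "dy": -0.1, "dz": 0, "twist": 0, "claw": 0}

```text
time_s: 5.08
position: [0.6093, 0.1127, 0.1581]
tcp_rot: [[-0.45, 0.893, -0.001], [0.893, 0.45, 0.007], [0.006, 0.003, -1.0]]
force: [2.3, 8.5, 5.0]
opening: 0.002
```

Request:
arm_command:
  plan:
    - {"dx": 0.8, "dy": -0.3, "dz": -2, "twist": 0, "claw": 0}
    - {"dx": 1.8, "dy": -3, "dz": -5, "twist": 0, "claw": 0}
    - {"dx": 1.8, "dy": -7, "dz": -7, "twist": 0, "claw": 0}
    - {"dx": 1.8, "dy": -11, "dz": -8, "twist": 0, "claw": 0}
    - {"dx": 1.8, "dy": -14, "dz": -8, "twist": 0, "claw": 0}
    - {"dx": 1.8, "dy": -16, "dz": -8, "twist": 0, "claw": 0}
    - {"dx": 1.8, "dy": -16, "dz": -8, "twist": 0, "claw": 1}
    - {"dx": 1.8, "dy": -16, "dz": -8, "twist": 0, "claw": 1}

```text
time_s: 5.75
position: [0.4582, 0.0557, 0.2383]
tcp_rot: [[-0.448, 0.894, 0.001], [0.894, 0.448, 0.006], [0.005, 0.004, -1.0]]
force: [0.1, 0.5, 0.2]
opening: 0.084
```

Run:
```python
from mv import *
s=bot.read_state();print(s['position'],s['force'],s['qvel'].round(1))
t=bot.capture("scene");crop(t,250,120,95,95,6,"s5.png")
t=bot.capture("top");crop(t,120,115,130,105,6,"t5.png");
```

```text
[0.45816526 0.05574364 0.23832355] [0.11008477 0.4527356  0.18781165] [ 0.9  1.9 -3.3  0.3 -0.6  0.1]
```

View pics/s5.png

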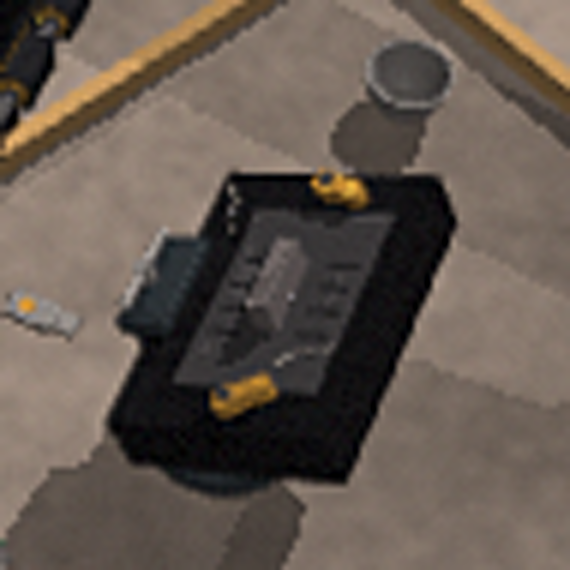

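View pics/t5.png

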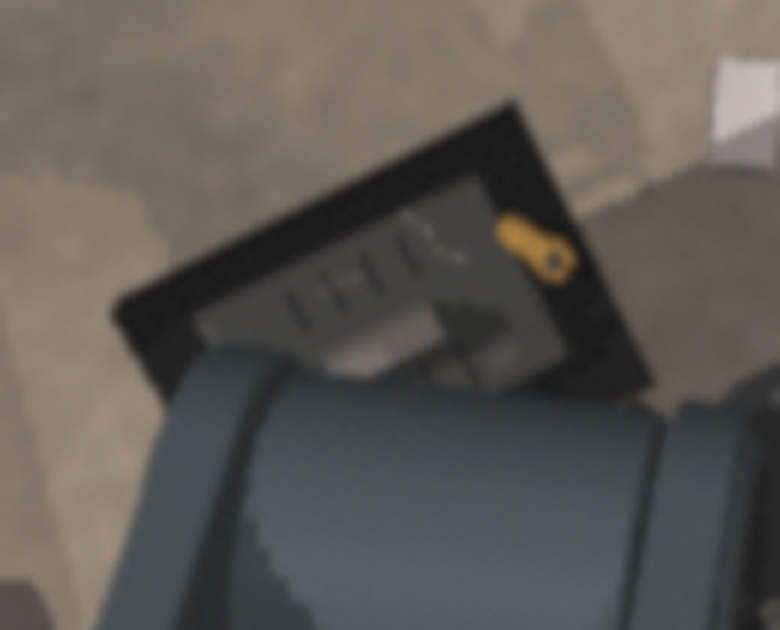

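```bash
cat > btn.py <<'E'
from mv import *
from fit import o,Rz,S
R=Rz(o.x[2])@S;T=np.array([*o.x[:2],.143])
def btn(n):
    im=bot.capture(n);hsv=cv2.cvtColor(im,cv2.COLOR_RGB2HSV);m=cv2.inRange(hsv,(12,110,70),(28,255,255))
    for nm,y in(("L",73.5),("R",-73.5)):
        pts=[]
        c=proj(n,cas(0,y,8))[0]
        for v,u in np.argwhere(m):
            if np.hypot(u-c[0],v-c[1])>22:continue
            O,d=ray(n,(u,v));O=R.T@(O-T);d=R.T@d;p=O+d*(.008-O[2])/d[2];pts.append(p[:2]*1000-[0,y])
        pts=np.array(pts)
        if len(pts)>5:
            a=pts.mean(0);sg=-1 if nm=="L" else 1
            ev=np.linalg.eigh(np.cov(pts.T))[1][:,1]
            th=lambda q:np.arctan2(-q[0]*sg,q[1]*sg)
            if ev@a<0:ev=-ev
            print(n,nm,len(pts),a.round(1),"angle centroid",th(a).round(2),"pca",th(ev).round(2))
if __name__=="__main__":
    btn("scene");btn("top")
    for xl,yc in((10,-44),(22,-50),(22,-60)):
        w=tipaxis(xl,yc,4);go(*w,116.5)
E
python3 btn.py
```

```text
scene L 37 [ 6.6 -5.3] angle centroid 0.89 pca 1.13
scene R 48 [6.7 1.6] angle centroid -1.34 pca -1.06
top R 82 [6.3 5.1] angle centroid -0.89 pca -1.12
d cm [-0.85 14.43  8.73] twist 0.2 rows 4.1
d cm [-1.45 15.51  8.21] twist 0.2 rows 4.2
d cm [-2.45 15.51  8.2 ] twist 0.2 rows 4.2
```

Request:
arm_command:
  plan:
    - {"dx": -0.7, "dy": 3.5, "dz": 0, "twist": 0, "claw": 0}
    - {"dx": -0.7, "dy": 7, "dz": 0, "twist": 0, "claw": 0}
    - {"dx": -0.7, "dy": 10.5, "dz": 0, "twist": 0, "claw": 0}
    - {"dx": -0.7, "dy": 13.5, "dz": 2, "twist": 0, "claw": 0}
    - {"dx": -0.7, "dy": 15.3, "dz": 4, "twist": 0, "claw": 0}
    - {"dx": -0.7, "dy": 15.3, "dz": 6, "twist": 0, "claw": 0}
    - {"dx": -0.7, "dy": 15.3, "dz": 6, "twist": 0, "claw": 0}
    - {"dx": -0.7, "dy": 15.3, "dz": 6, "twist": 0, "claw": 0}

```text
time_s: 6.62
position: [0.5989, 0.12, 0.1765]
tcp_rot: [[-0.451, 0.893, -0.004], [0.893, 0.451, 0.006], [0.007, -0.0, -1.0]]
force: [-0.6, -0.8, -0.1]
opening: 0.002
```

Run:
```python
from mv import *
for xl,yc in((20,-42),(20,-50),(20,-60)):
    w=tipaxis(xl,yc,4);go(*w,116.5)
```

```text
d cm [-0.04  0.08  2.11] twist 0.3 rows 0.5
d cm [-0.84  0.08  2.1 ] twist 0.3 rows 0.5
d cm [-1.84  0.07  2.1 ] twist 0.3 rows 0.7
```

Request:
arm_command:
  plan:
    - {"dx": 0, "dy": 0.1, "dz": 1.5, "twist": 0, "claw": 0}
    - {"dx": 0, "dy": 0.1, "dz": 2.1, "twist": 0, "claw": 0}
    - {"dx": 0, "dy": 0.1, "dz": 2.1, "twist": 0, "claw": 0}
    - {"dx": -0.4, "dy": 0.1, "dz": 2.1, "twist": 0, "claw": 0}
    - {"dx": -0.8, "dy": 0.1, "dz": 2.1, "twist": 0, "claw": 0}
    - {"dx": -1.2, "dy": 0.1, "dz": 2.1, "twist": 0, "claw": 0}
    - {"dx": -1.4, "dy": 0.1, "dz": 2.1, "twist": 0, "claw": 0}
    - {"dx": -1.4, "dy": 0.1, "dz": 2.1, "twist": 0, "claw": 0}

```text
time_s: 7.28
position: [0.6072, 0.1077, 0.1564]
tcp_rot: [[-0.45, 0.893, -0.001], [0.893, 0.45, 0.007], [0.006, 0.002, -1.0]]
force: [-0.2, 1.5, 0.7]
opening: 0.004
```

```bash
python3 btn.py
python3 - <<'E'
from mv import *
for xl,yc in((20,-42),(20,-50),(20,-60)):
    w=tipaxis(xl,yc,4);go(*w,116.5)
E
```

```text
scene R 11 [ 9.6 43. ] angle centroid -0.22 pca 1.28
d cm [ 1.22 -0.88  0.47] twist 0.3 rows 0.4
d cm [ 0.62  0.19 -0.06] twist 0.3 rows 0.2
d cm [-0.38  0.19 -0.07] twist 0.3 rows 0.1
d cm [1.42 0.02 0.03] twist 0.3 rows 0.3
d cm [0.62 0.01 0.02] twist 0.3 rows 0.1
d cm [-0.38  0.01  0.02] twist 0.3 rows 0.1
```

Little force, so I'll push about 3 mm more, then retreat and go to the left button.

Request:
arm_command:
  plan:
    - {"dx": -0.2, "dy": 0, "dz": 0, "twist": 0, "claw": 0}
    - {"dx": -0.4, "dy": 0, "dz": 0, "twist": 0, "claw": 0}
    - {"dx": -0.4, "dy": 0, "dz": 0, "twist": 0, "claw": 0}

```text
time_s: 7.63
position: [0.608, 0.1035, 0.1556]
tcp_rot: [[-0.451, 0.893, -0.004], [0.893, 0.451, 0.005], [0.006, -0.001, -1.0]]
force: [-0.1, 1.5, 1.1]
opening: 0.007
```

Request:
arm_command:
  plan:
    - {"dx": 0.5, "dy": 0, "dz": -1, "twist": 0, "claw": 0}
    - {"dx": 1.5, "dy": 0, "dz": -4, "twist": 0, "claw": 0}
    - {"dx": 5, "dy": 0, "dz": -4.5, "twist": 0, "claw": 0}
    - {"dx": 8.5, "dy": 0, "dz": -4.5, "twist": 0, "claw": 0}
    - {"dx": 10.2, "dy": 0, "dz": -4, "twist": 0, "claw": 0}
    - {"dx": 10.2, "dy": 0, "dz": -2, "twist": 0, "claw": 0}
    - {"dx": 10.2, "dy": 0, "dz": -2, "twist": 0, "claw": 0}
    - {"dx": 10.2, "dy": 0, "dz": -2, "twist": 0, "claw": 0}

```text
time_s: 8.3
position: [0.5611, 0.1943, 0.1759]
tcp_rot: [[-0.452, 0.892, -0.006], [0.892, 0.452, 0.004], [0.006, -0.004, -1.0]]
force: [-0.5, 0.2, -0.2]
opening: 0.011
```

```bash
python3 btn.py|grep scene
python3 - <<'E'
from mv import *
for xl,yc in((20,42),(20,50),(20,60)):
    w=tipaxis(xl,yc,4);go(*w,116.5)
E
```

```text
scene L 14 [14.8 35.9] angle centroid 2.75 pca 1.29
scene R 42 [ 7.6 -2.9] angle centroid -1.94 pca -1.7
d cm [0.13 0.02 2.16] twist 0.3 rows 0.5
d cm [0.93 0.02 2.16] twist 0.3 rows 0.6
d cm [1.93 0.03 2.17] twist 0.3 rows 0.7
```

Right is now ~-1.6 rad (at its stop). Now the left.

Request:
arm_command:
  plan:
    - {"dx": 0, "dy": 0, "dz": 1.5, "twist": 0, "claw": 0}
    - {"dx": 0, "dy": 0, "dz": 2.1, "twist": 0, "claw": 0}
    - {"dx": 0, "dy": 0, "dz": 2.1, "twist": 0, "claw": 0}
    - {"dx": 0.4, "dy": 0, "dz": 2.1, "twist": 0, "claw": 0}
    - {"dx": 0.8, "dy": 0, "dz": 2.1, "twist": 0, "claw": 0}
    - {"dx": 1.2, "dy": 0, "dz": 2.1, "twist": 0, "claw": 0}
    - {"dx": 1.6, "dy": 0, "dz": 2.1, "twist": 0, "claw": 0}
    - {"dx": 1.7, "dy": 0, "dz": 2.1, "twist": 0, "claw": 0}

```text
time_s: 9.07
position: [0.5563, 0.2099, 0.157]
tcp_rot: [[-0.451, 0.892, 0.001], [0.892, 0.451, 0.005], [0.004, 0.003, -1.0]]
force: [1.9, -0.8, 0.3]
opening: 0.005
```

Run:
```python
from mv import *
for xl,yc in((20,60),):
    w=tipaxis(xl,yc,4);go(*w,116.5)
```

```text
d cm [ 0.23 -0.12  0.17] twist 0.3 rows 0.1
```

Request:
arm_command:
  plan:
    - {"dx": 0.3, "dy": -0.1, "dz": 0, "twist": 0, "claw": 0}
    - {"dx": 0.4, "dy": -0.1, "dz": 0, "twist": 0, "claw": 0}
    - {"dx": 0.4, "dy": -0.1, "dz": 0, "twist": 0, "claw": 0}

```text
time_s: 9.32
position: [0.5554, 0.2118, 0.1575]
tcp_rot: [[-0.452, 0.892, 0.005], [0.892, 0.452, 0.002], [-0.0, 0.006, -1.0]]
force: [3.9, -4.2, -1.2]
opening: 0.007
```

Request:
arm_command:
  plan:
    - {"dx": -0.5, "dy": 0, "dz": -1, "twist": 0, "claw": 0}
    - {"dx": -1.5, "dy": -1, "dz": -4, "twist": 0, "claw": 0}
    - {"dx": -5, "dy": -5, "dz": -6, "twist": 0, "claw": 0}
    - {"dx": -6, "dy": -9, "dz": -7, "twist": 0, "claw": 1}
    - {"dx": -6, "dy": -13, "dz": -7, "twist": 0, "claw": 1}
    - {"dx": -6, "dy": -16, "dz": -7, "twist": 0, "claw": 1}
    - {"dx": -6, "dy": -16, "dz": -7, "twist": 0, "claw": 1}
    - {"dx": -6, "dy": -16, "dz": -7, "twist": 0, "claw": 1}

```text
time_s: 9.98
position: [0.4359, 0.0856, 0.2268]
tcp_rot: [[-0.45, 0.893, 0.002], [0.893, 0.45, 0.003], [0.002, 0.003, -1.0]]
force: [0.5, 0.6, 0.2]
opening: 0.298
```

```bash
python3 btn.py|grep ang
python3 - <<'E'
from mv import *
t=bot.capture("scene");crop(t,250,120,95,95,6,"s6.png")
t=bot.capture("top");crop(t,120,115,130,105,6,"t6.png")
w=cas(0,0,12);w2=cas(0,0,0);print(w,w2);go(w[0],w[1],.22,116.5)
E
```

```text
scene L 38 [ 7.7 -2.6] angle centroid 1.25 pca 1.64
scene R 47 [ 7.5 -2.5] angle centroid -1.9 pca -1.71
top L 93 [7.9 2.3] angle centroid 1.85 pca 1.56
top R 87 [7.9 1.7] angle centroid -1.36 pca -1.61
[0.57076442 0.15259615 0.15378553] [0.57547222 0.15494328 0.143     ]
d cm [ 0.05 14.57  0.82] twist 0.4 rows 3.5
```

View pics/s6.png

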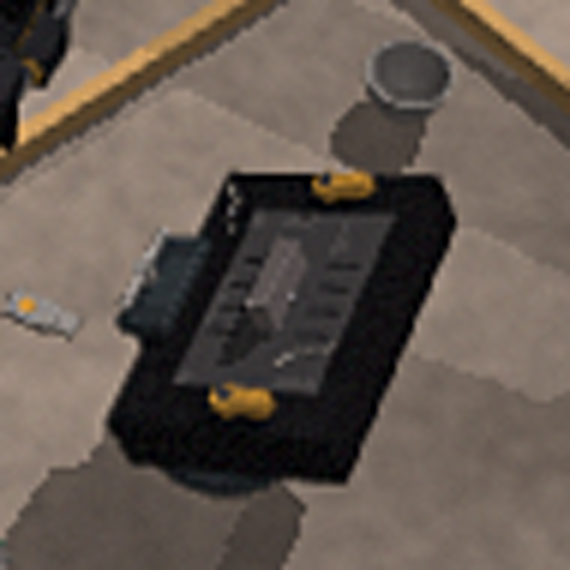

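View pics/t6.png

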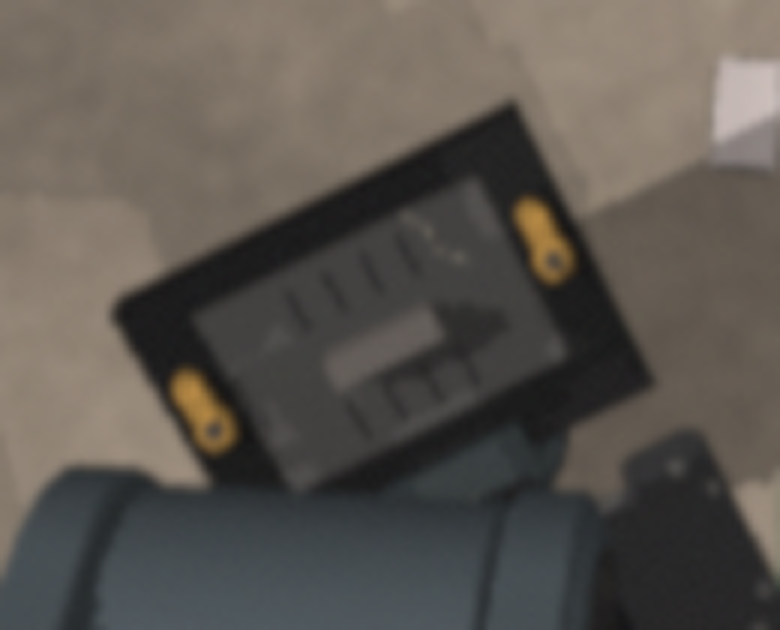

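Both buttons are now about ±1.6 rad, clear of the cover, and the cover is still seated. Next I check the rib position and move above it.

Run:
```python
from mv import *
print(proj("top",cas(0,0,20)),proj("scene",cas(0,0,20)), (385.5/6-.5+120,349.5/6-.5+115),(283/6-.5+250,262/6-.5+120))
```

```text
[[183.93276798 172.46746294]] [[295.40194926 164.48101716]] (183.75, 172.75) (296.6666666666667, 163.16666666666666)
```

Request:
arm_command:
  plan:
    - {"dx": 0, "dy": 3.5, "dz": 0, "twist": 0, "claw": 1}
    - {"dx": 0, "dy": 7, "dz": 0, "twist": 0, "claw": 1}
    - {"dx": 0, "dy": 10.5, "dz": 0, "twist": 0, "claw": 1}
    - {"dx": 0, "dy": 13.5, "dz": 0, "twist": 0, "claw": 1}
    - {"dx": 0, "dy": 14.6, "dz": 0.8, "twist": 0, "claw": 1}
    - {"dx": 0, "dy": 14.6, "dz": 0.8, "twist": 0, "claw": 1}
    - {"dx": 0, "dy": 14.6, "dz": 0.8, "twist": 0, "claw": 1}
    - {"dx": 0, "dy": 14.6, "dz": 0.8, "twist": 0, "claw": 1}

```text
time_s: 10.85
position: [0.5694, 0.1521, 0.2192]
tcp_rot: [[-0.453, 0.891, 0.004], [0.892, 0.453, 0.002], [0.0, 0.004, -1.0]]
force: [-0.3, 0.9, 0.8]
opening: 0.986
```

Run:
```python
from mv import *
w=cas(0,0,12);go(w[0],w[1],.148,116.5);print(bot.read_state()['opening'])
t=bot.capture("scene");crop(t,250,100,95,95,6,"s7.png")
```

```text
d cm [-0.02  0.11  7.13] twist 0.4 rows 1.7
0.9864386081122386
```

View pics/s7.png

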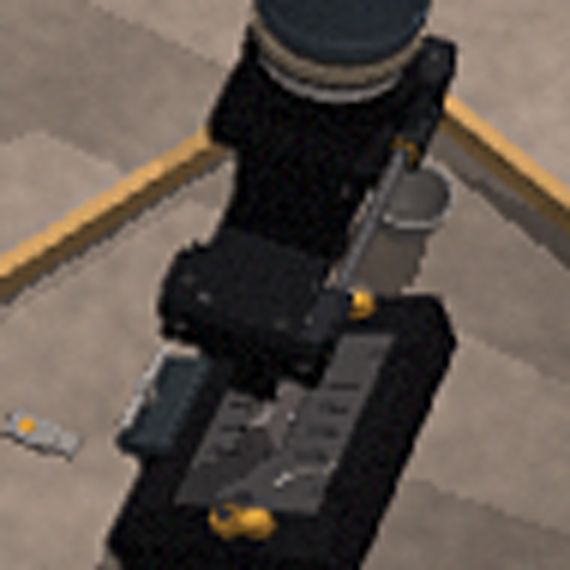

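Request:
arm_command:
  plan:
    - {"dx": 0, "dy": 0.1, "dz": 3, "twist": 0, "claw": 1}
    - {"dx": 0, "dy": 0.1, "dz": 5, "twist": -0.4, "claw": 1}
    - {"dx": 0, "dy": 0.1, "dz": 6, "twist": -0.4, "claw": 1}
    - {"dx": 0, "dy": 0.1, "dz": 6.6, "twist": -0.4, "claw": 1}
    - {"dx": 0, "dy": 0.1, "dz": 6.8, "twist": -0.4, "claw": 1}
    - {"dx": 0, "dy": 0.1, "dz": 6.8, "twist": -0.4, "claw": 1}

```text
time_s: 11.4
position: [0.5708, 0.1524, 0.1521]
tcp_rot: [[-0.459, 0.889, 0.005], [0.889, 0.459, 0.002], [-0.001, 0.005, -1.0]]
force: [-0.0, -0.0, -0.7]
opening: 1.0
```

Run:
```python
from mv import *
w=cas(0,0,12);go(w[0],w[1],.148,116.5)
```

```text
d cm [0.02 0.   0.41] twist 0.8 rows 0.1
```

Request:
arm_command:
  plan:
    - {"dx": 0, "dy": 0, "dz": 0.3, "twist": 0.8, "claw": 1}
    - {"dx": 0, "dy": 0, "dz": 0.4, "twist": 0.8, "claw": 1}
    - {"dx": 0, "dy": 0, "dz": 0.4, "twist": 0.8, "claw": 0.4}
    - {"dx": 0, "dy": 0, "dz": 0.4, "twist": 0.8, "claw": 0.4}
    - {"dx": 0, "dy": 0, "dz": 0.4, "twist": 0.8, "claw": 0.3}
    - {"dx": 0, "dy": 0, "dz": 0.4, "twist": 0.8, "claw": 0.3}
    - {"dx": 0, "dy": 0, "dz": 0.4, "twist": 0.8, "claw": 0.3}
    - {"dx": 0, "dy": 0, "dz": 0.4, "twist": 0.8, "claw": 0.3}

```text
time_s: 12.07
position: [0.5709, 0.1524, 0.1482]
tcp_rot: [[-0.446, 0.895, 0.005], [0.895, 0.446, 0.002], [-0.0, 0.005, -1.0]]
force: [0.3, -0.0, 0.1]
opening: 0.63
```

Request:
arm_command:
  plan:
    - {"dx": 0, "dy": 0, "dz": 0, "twist": 0, "claw": 0.2}
    - {"dx": 0, "dy": 0, "dz": 0, "twist": 0, "claw": 0.2}
    - {"dx": 0, "dy": 0, "dz": 0, "twist": 0, "claw": 0.2}

```text
time_s: 12.32
position: [0.5709, 0.1524, 0.1482]
tcp_rot: [[-0.446, 0.895, 0.005], [0.895, 0.446, 0.002], [-0.0, 0.005, -1.0]]
force: [0.4, 0.4, 0.6]
opening: 0.523
```

Request:
arm_command:
  plan:
    - {"dx": 0, "dy": 0, "dz": 0, "twist": 0, "claw": 0.2}
    - {"dx": 0, "dy": -0.13, "dz": -0.27, "twist": 0, "claw": 0.2}
    - {"dx": 0, "dy": -0.31, "dz": -0.63, "twist": 0, "claw": 0.2}
    - {"dx": 0, "dy": -0.53, "dz": -1.08, "twist": 0, "claw": 0.2}
    - {"dx": 0, "dy": -0.79, "dz": -1.62, "twist": 0, "claw": 0.2}
    - {"dx": 0, "dy": -1.05, "dz": -2.16, "twist": 0, "claw": 0.2}
    - {"dx": 0, "dy": -1.05, "dz": -2.16, "twist": 0, "claw": 0.2}

```text
time_s: 12.9
position: [0.5615, 0.1475, 0.1712]
tcp_rot: [[-0.446, 0.895, 0.007], [0.895, 0.446, 0.002], [-0.001, 0.007, -1.0]]
force: [0.4, -0.0, -0.1]
opening: 0.526
```

Run:
```python
from mv import *
t=bot.capture("scene");crop(t,240,100,105,95,6,"s8.png")
```

```text
(no output)
```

View pics/s8.png

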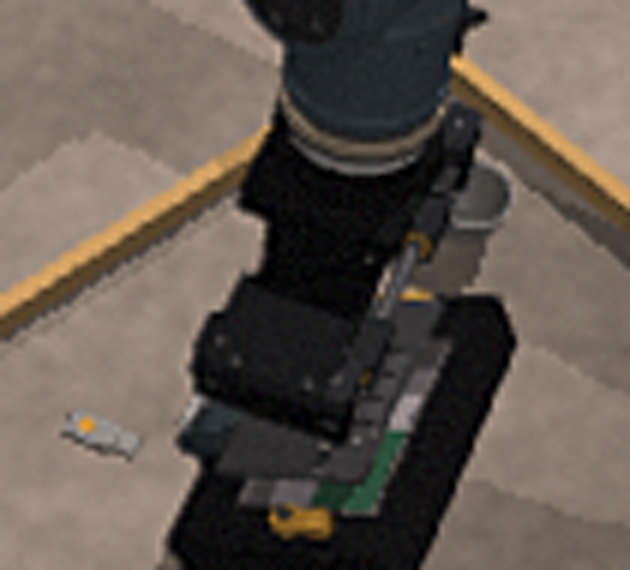

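Request:
arm_command:
  plan:
    - {"dx": 0, "dy": -0.3, "dz": -2, "twist": 0, "claw": 0.2}
    - {"dx": 0, "dy": -0.5, "dz": -5, "twist": 0, "claw": 0.2}
    - {"dx": 0, "dy": -0.5, "dz": -7, "twist": 0, "claw": 0.2}
    - {"dx": 0, "dy": -0.5, "dz": -7, "twist": 0, "claw": 0.2}
    - {"dx": 0, "dy": -0.5, "dz": -7, "twist": 0, "claw": 0.2}

```text
time_s: 13.37
position: [0.5573, 0.1453, 0.2417]
tcp_rot: [[-0.446, 0.895, 0.01], [0.895, 0.446, 0.002], [-0.002, 0.01, -1.0]]
force: [0.6, -0.0, -0.6]
opening: 0.523
```

Run:
```python
from mv import *
w=kas(-5,0,0);print(w);go(w[0],w[1],.19,76.85);print(bot.read_state()['opening'])
t=bot.capture("scene");crop(t,200,100,130,95,6,"s9.png")
```

```text
[ 0.46813111 -0.16716249  0.        ]
d cm [-23.97 -21.97   5.01] twist 39.6 rows 7.9
0.5229601147299865
```

View pics/s9.png

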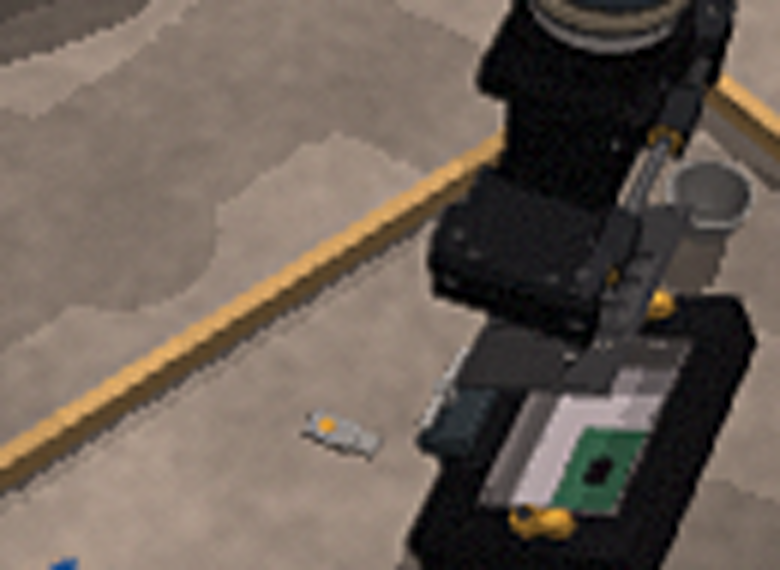

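Request:
arm_command:
  plan:
    - {"dx": -1.5, "dy": -1.4, "dz": 0, "twist": 4, "claw": 0.2}
    - {"dx": -4, "dy": -3.7, "dz": 0, "twist": 8, "claw": 0.2}
    - {"dx": -6.5, "dy": -6, "dz": 0, "twist": 13, "claw": 0.2}
    - {"dx": -9, "dy": -8.3, "dz": 0, "twist": 18, "claw": 0.2}
    - {"dx": -11.5, "dy": -10.6, "dz": 0, "twist": 23, "claw": 0.2}
    - {"dx": -14, "dy": -12.9, "dz": 0, "twist": 28, "claw": 0.2}
    - {"dx": -16.5, "dy": -15.2, "dz": 0, "twist": 33, "claw": 0.2}
    - {"dx": -18, "dy": -16.5, "dz": 0, "twist": 36, "claw": 0.2}

```text
time_s: 14.08
position: [0.4867, -0.0918, 0.2375]
tcp_rot: [[0.171, 0.985, 0.002], [0.985, -0.171, 0.003], [0.003, 0.002, -1.0]]
force: [0.3, 0.8, -0.8]
opening: 0.522
```

Run:
```python
from mv import *
w=kas(-5,0,0);go(w[0],w[1],.19,76.85);print(bot.read_state()['opening'])
```

```text
d cm [-7.76 -0.55  4.72] twist 3.3 rows 2.2
0.5224484130026326
```

Request:
arm_command:
  plan:
    - {"dx": -2, "dy": -0.2, "dz": 0, "twist": 1.5, "claw": 0.2}
    - {"dx": -4, "dy": -0.3, "dz": 1, "twist": 3.3, "claw": 0.2}
    - {"dx": -6, "dy": -0.5, "dz": 2.5, "twist": 3.3, "claw": 0.2}
    - {"dx": -7.3, "dy": -0.5, "dz": 4, "twist": 3.3, "claw": 0.2}
    - {"dx": -7.8, "dy": -0.5, "dz": 4.7, "twist": 3.3, "claw": 0.2}
    - {"dx": -7.8, "dy": -0.5, "dz": 4.7, "twist": 3.3, "claw": 0.2}
    - {"dx": -7.8, "dy": -0.5, "dz": 4.7, "twist": 3.3, "claw": 0.2}
    - {"dx": -7.8, "dy": -0.5, "dz": 4.7, "twist": 3.3, "claw": 0.2}

```text
time_s: 14.75
position: [0.4687, -0.1669, 0.1902]
tcp_rot: [[0.226, 0.974, 0.002], [0.974, -0.226, 0.003], [0.004, 0.001, -1.0]]
force: [-0.1, 0.1, -0.3]
opening: 0.522
```

Run:
```python
from mv import *
w=kas(-5,0,0);go(w[0],w[1],.19,76.85);print(bot.read_state()['opening'])
t=bot.capture("scene");crop(t,140,140,130,130,5,"s10.png");t=bot.capture("top");crop(t,250,120,140,130,5,"t10.png")
```

```text
d cm [-0.04 -0.05  0.02] twist 0.1 rows 0.0
0.5224017204189078
```

View pics/s10.png

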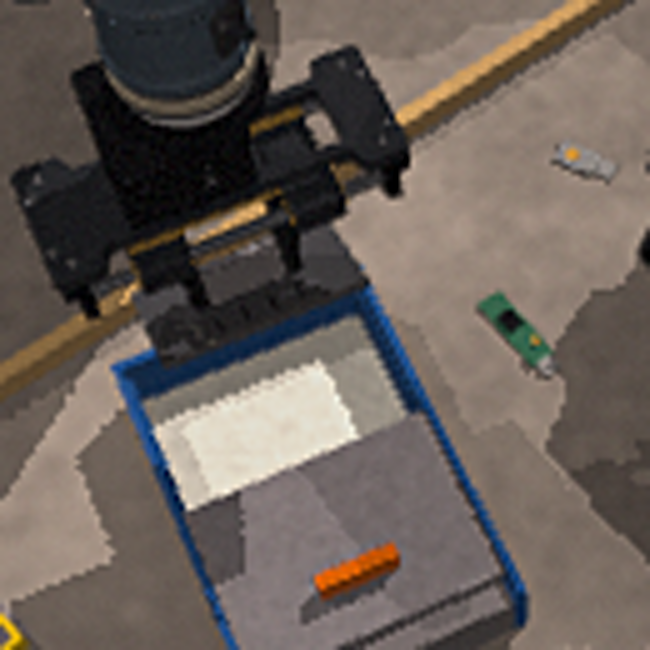

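View pics/t10.png

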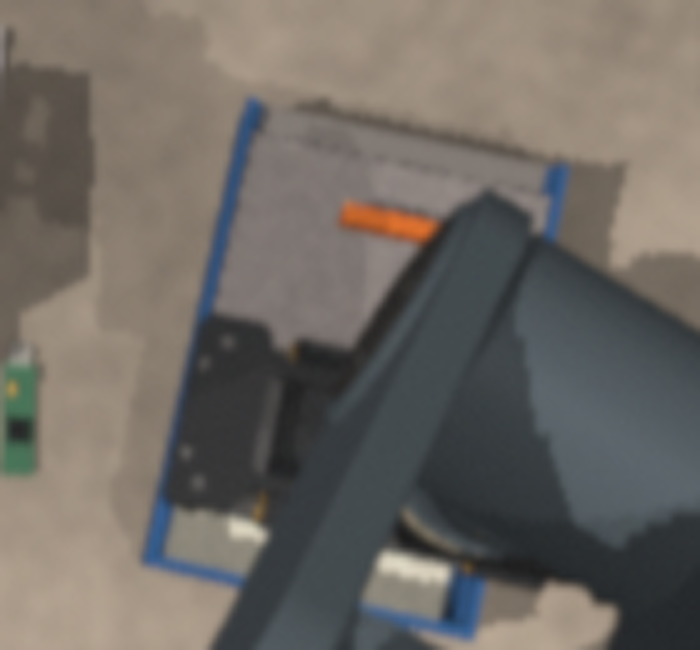

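Request:
arm_command:
  plan:
    - {"dx": 0, "dy": 0, "dz": 2, "twist": 0, "claw": 0.2}
    - {"dx": 0, "dy": 0, "dz": 5, "twist": 0, "claw": 0.2}
    - {"dx": 0, "dy": 0, "dz": 8, "twist": 0, "claw": 0.2}
    - {"dx": 0, "dy": 0, "dz": 11, "twist": 0, "claw": 0.2}
    - {"dx": 0, "dy": 0, "dz": 13, "twist": 0, "claw": 0.2}
    - {"dx": 0, "dy": 0, "dz": 14.5, "twist": 0, "claw": 0.2}
    - {"dx": 0, "dy": 0, "dz": 14.5, "twist": 0, "claw": 0.2}
    - {"dx": 0, "dy": 0, "dz": 14.5, "twist": 0, "claw": 0.2}

```text
time_s: 15.52
position: [0.4697, -0.1661, 0.0458]
tcp_rot: [[0.225, 0.974, 0.003], [0.974, -0.225, 0.003], [0.003, 0.002, -1.0]]
force: [-0.7, -0.4, 0.3]
opening: 0.525
```

Run:
```python
from mv import *
w=kas(-5,0,0);go(w[0],w[1],.03,76.85);print(bot.read_state()['opening'])
t=bot.capture("scene");crop(t,140,160,130,120,5,"s11.png")
```

```text
d cm [-0.14 -0.14  1.58] twist 0.1 rows 0.4
0.5247348375645589
```

View pics/s11.png

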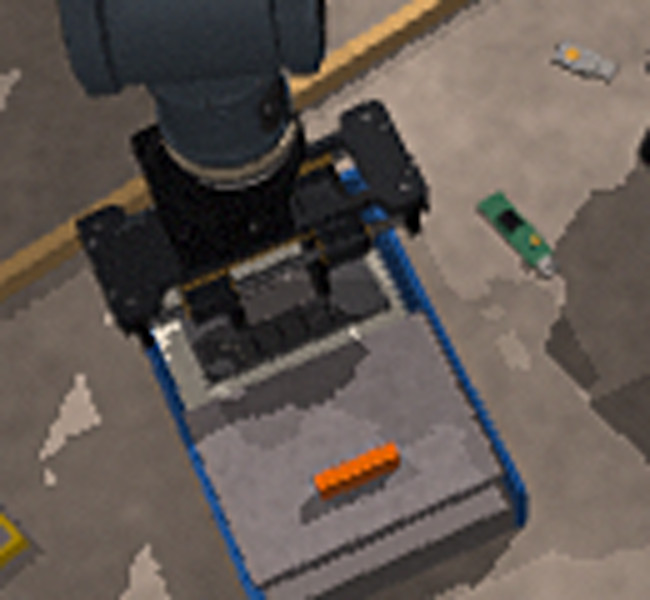

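Request:
arm_command:
  plan:
    - {"dx": -0.1, "dy": -0.1, "dz": 0.6, "twist": 0, "claw": 0.2}
    - {"dx": -0.1, "dy": -0.1, "dz": 1.1, "twist": 0, "claw": 0.2}
    - {"dx": -0.1, "dy": -0.1, "dz": 1.5, "twist": 0, "claw": 0.2}
    - {"dx": -0.1, "dy": -0.1, "dz": 1.8, "twist": 0, "claw": 0.2}
    - {"dx": -0.1, "dy": -0.1, "dz": 2.1, "twist": 0, "claw": 0.2}
    - {"dx": -0.1, "dy": -0.1, "dz": 2.1, "twist": 0, "claw": 0.2}

```text
time_s: 16.07
position: [0.4757, -0.1702, 0.0282]
tcp_rot: [[0.226, 0.974, 0.019], [0.974, -0.226, -0.006], [-0.001, 0.019, -1.0]]
force: [7.3, 1.8, 9.8]
opening: 0.522
```

Request:
arm_command:
  plan:
    - {"dx": 0, "dy": -0.2, "dz": 0.3, "twist": 0, "claw": 0.2}
    - {"dx": 0, "dy": -0.3, "dz": 0.6, "twist": 0, "claw": 0.2}
    - {"dx": 0, "dy": -0.3, "dz": 0.8, "twist": 0, "claw": 0.2}
    - {"dx": 0, "dy": -0.3, "dz": 0.8, "twist": 0, "claw": 0.2}

```text
time_s: 16.4
position: [0.4773, -0.1715, 0.0222]
tcp_rot: [[0.227, 0.973, 0.028], [0.974, -0.227, -0.011], [-0.004, 0.03, -1.0]]
force: [5.9, 2.3, 7.5]
opening: 0.525
```

Run:
```python
from mv import *
w=kas(-5,0,0);go(w[0],w[1],.015,76.85);s=bot.read_state();print(s['opening'],s['force'],s['moment'])
t=bot.capture("scene");crop(t,160,180,90,80,8,"s12.png")
```

```text
d cm [ 0.22 -1.02  0.69] twist 0.0 rows 0.3
0.5249268406315629 [5.85573432 2.26362001 7.47637704] [ 0.29375612 -0.68021288 -0.03459069]
```

View pics/s12.png

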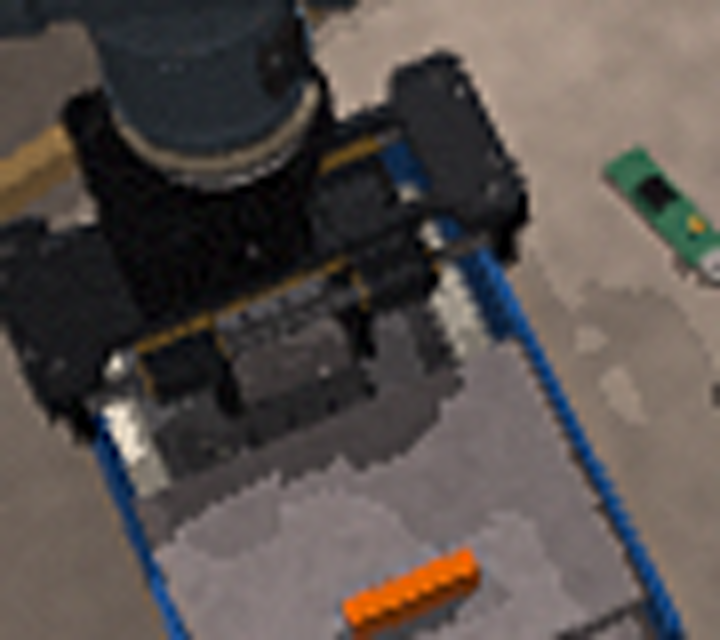

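Request:
arm_command:
  plan:
    - {"dx": 0.1, "dy": -0.2, "dz": 0.5, "twist": 0, "claw": 0.2}
    - {"dx": 0.1, "dy": -0.4, "dz": 0.8, "twist": 0, "claw": 0.2}
    - {"dx": 0.1, "dy": -0.5, "dz": 1.1, "twist": 0, "claw": 0.2}
    - {"dx": 0.1, "dy": -0.5, "dz": 1.3, "twist": 0, "claw": 0.2}
    - {"dx": 0.1, "dy": -0.5, "dz": 1.3, "twist": 0, "claw": 0.2}
    - {"dx": 0.1, "dy": -0.5, "dz": 1.3, "twist": 0, "claw": 0.2}

```text
time_s: 16.95
position: [0.4781, -0.1717, 0.0174]
tcp_rot: [[0.228, 0.973, 0.042], [0.974, -0.228, -0.018], [-0.008, 0.045, -0.999]]
force: [-2.8, 4.6, 60.4]
opening: 0.527
```

Run:
```python
from mv import *
w=kas(-5,0,0);go(w[0],w[1],.015,76.85);s=bot.read_state();print(s['opening'],s['force'],s['moment'])
t=bot.capture("scene");crop(t,160,180,90,80,8,"s13.png")
```

```text
d cm [ 0.22 -1.09  0.19] twist -0.1 rows 0.3
0.5268308921588717 [-2.76773542  4.6197996  60.42421425] [1.59437041 0.07437218 0.15693871]
```

View pics/s13.png

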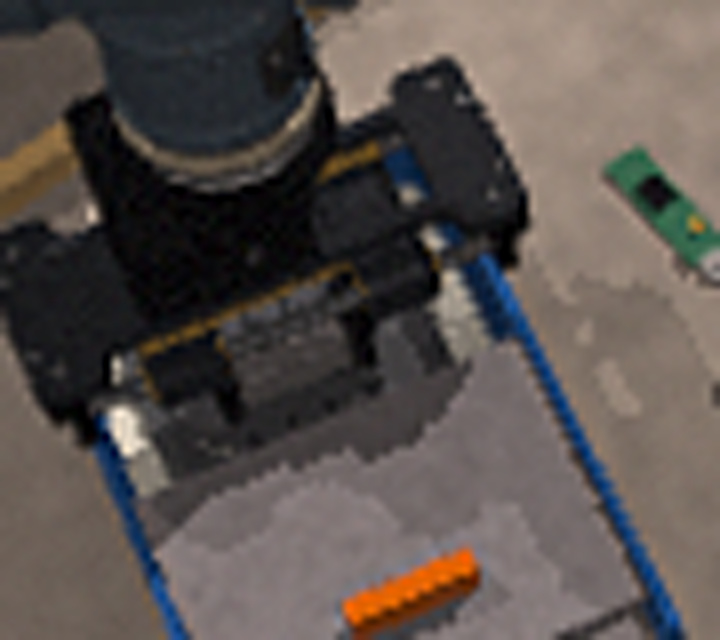

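Request:
arm_command:
  plan:
    - {"dx": 0, "dy": 0, "dz": -0.1, "twist": 0, "claw": 0.2}
    - {"dx": 0, "dy": 0, "dz": -0.1, "twist": 0, "claw": 0.2}
    - {"dx": 0, "dy": 0, "dz": -0.1, "twist": 0, "claw": 0.2}

```text
time_s: 17.25
position: [0.479, -0.1723, 0.0198]
tcp_rot: [[0.228, 0.973, 0.045], [0.974, -0.228, -0.02], [-0.009, 0.048, -0.999]]
force: [-0.0, -0.3, -0.4]
opening: 0.524
```

Run:
```python
from mv import *
w=kas(-5,0,0);go(w[0],w[1],.015,76.85);s=bot.read_state();print(s['opening'],s['force'],s['moment'])
for h in(-25,-40):
  for y in(-60,60):
    pass
for n in("scene",):
    im=bot.capture(n)
    # predicted corners of flat cover centred at case (6,0), top z=.009
    print(proj(n,[kas(6+a,b,9) for a in(-40,40) for b in(-60,60)]).round(1).tolist())
    crop(im,175,195,60,60,10,"s14.png")
```

```text
d cm [ 0.25 -1.2   0.42] twist -0.0 rows 0.3
0.5240756513117346 [-0.02374438 -0.33022752 -0.41702048] [ 0.01705212  0.07390473 -0.02720088]
[[175.2, 224.6], [210.0, 210.0], [184.2, 245.3], [219.9, 229.8]]
```

View pics/s14.png

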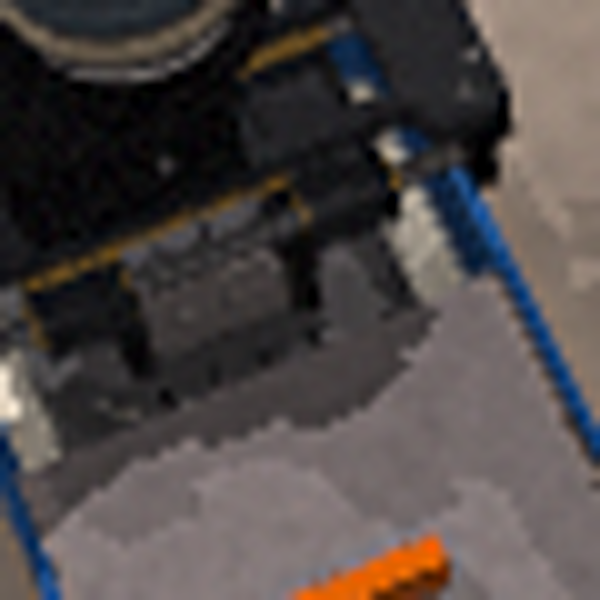

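Request:
arm_command:
  plan:
    - {"dx": 0, "dy": -0.4, "dz": 0, "twist": 0, "claw": 0.2}
    - {"dx": 0, "dy": -0.9, "dz": 0, "twist": 0, "claw": 0.2}
    - {"dx": 0.1, "dy": -1.2, "dz": 0, "twist": 0, "claw": 0.2}
    - {"dx": 0.1, "dy": -1.2, "dz": 0.2, "twist": 0, "claw": 0.2}
    - {"dx": 0.1, "dy": -1.2, "dz": 0.3, "twist": 0, "claw": 0.2}
    - {"dx": 0.1, "dy": -1.2, "dz": 0.4, "twist": 0, "claw": 0.2}
    - {"dx": 0.1, "dy": -1.2, "dz": 0.4, "twist": 0, "claw": 0.2}

```text
time_s: 17.88
position: [0.4663, -0.1682, 0.0175]
tcp_rot: [[0.229, 0.972, 0.043], [0.973, -0.229, -0.019], [-0.009, 0.047, -0.999]]
force: [-6.0, -0.7, 36.3]
opening: 0.523
```

Run:
```python
from mv import *
w=kas(-5,0,0);go(w[0],w[1],.015,76.85);s=bot.read_state();print(s['opening'],s['force'],s['moment'])
im=bot.capture("scene")
print(proj("scene",[kas(-5+a,b,9) for a in(-40,40) for b in(-60,60)]).round(1).tolist())
crop(im,175,195,60,60,10,"s15.png")
```

```text
d cm [0.15 0.14 0.25] twist -0.1 rows 0.1
0.5229317043670969 [-6.03237915 -0.65176824 36.26966643] [ 0.81858055  0.75177734 -0.08907267]
[[174.0, 221.8], [208.7, 207.4], [183.0, 242.4], [218.5, 227.0]]
```

View pics/s15.png

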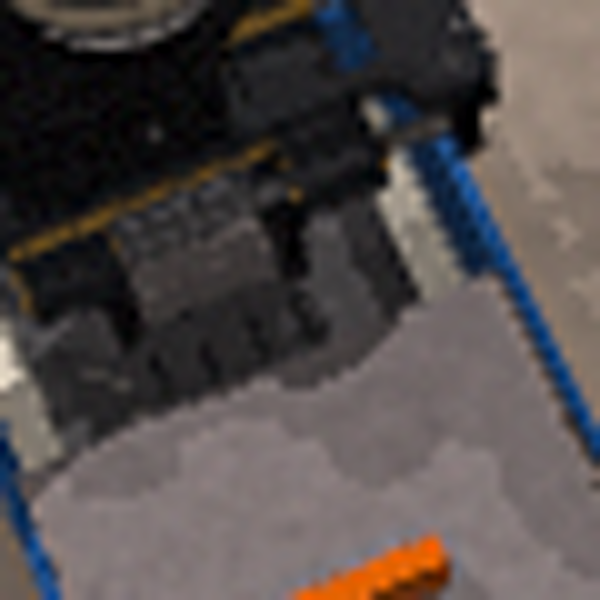

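Request:
arm_command:
  plan:
    - {"dx": 0, "dy": 0, "dz": 0.05, "twist": 0, "claw": 0.2}
    - {"dx": 0, "dy": 0, "dz": 0.05, "twist": 0, "claw": 0.2}
    - {"dx": 0, "dy": 0, "dz": 0.05, "twist": 0, "claw": 0.2}

```text
time_s: 18.18
position: [0.4658, -0.1681, 0.0176]
tcp_rot: [[0.229, 0.972, 0.043], [0.973, -0.229, -0.019], [-0.008, 0.046, -0.999]]
force: [-2.0, -1.3, 15.5]
opening: 0.522
```

Request:
arm_command:
  plan:
    - {"dx": 0, "dy": 0, "dz": 0, "twist": 0, "claw": 0.58}
    - {"dx": 0, "dy": 0, "dz": 0, "twist": 0, "claw": 0.7}
    - {"dx": 0, "dy": 0, "dz": 0, "twist": 0, "claw": 0.8}
    - {"dx": 0, "dy": 0, "dz": 0, "twist": 0, "claw": 0.8}
    - {"dx": 0, "dy": 0, "dz": 0, "twist": 0, "claw": 0.8}

```text
time_s: 18.6
position: [0.4666, -0.17, 0.0179]
tcp_rot: [[0.229, 0.972, 0.045], [0.973, -0.228, -0.022], [-0.011, 0.049, -0.999]]
force: [-2.2, -5.8, 8.9]
opening: 0.768
```

Request:
arm_command:
  plan:
    - {"dx": 0, "dy": 0.1, "dz": -1.5, "twist": 0, "claw": 0.8}
    - {"dx": 0, "dy": 0.2, "dz": -4, "twist": 0, "claw": 0.8}
    - {"dx": 0, "dy": 0.4, "dz": -8, "twist": 0, "claw": 0.8}
    - {"dx": 0, "dy": 0.6, "dz": -12, "twist": 0, "claw": 0.5}
    - {"dx": 4, "dy": 0.6, "dz": -14, "twist": 0, "claw": 0.2}
    - {"dx": 8, "dy": 0.6, "dz": -15, "twist": 0, "claw": 0}
    - {"dx": 12, "dy": 0.6, "dz": -15, "twist": 0, "claw": 0}
    - {"dx": 14, "dy": 0.6, "dz": -15, "twist": 0, "claw": 0}

```text
time_s: 19.27
position: [0.4974, -0.0285, 0.1666]
tcp_rot: [[0.227, 0.973, 0.045], [0.974, -0.227, -0.02], [-0.01, 0.048, -0.999]]
force: [0.3, 0.4, -0.7]
opening: 0.507
```

Run:
```python
from mv import *
s=bot.read_state();print(s['position'],s['opening'])
im=bot.capture("scene");crop(im,150,180,110,110,5,"s16.png");im=bot.capture("top");crop(im,265,125,115,125,5,"t16.png")
```

```text
[ 0.49741981 -0.02845672  0.16663284] 0.507345944400811
```

View pics/s16.png

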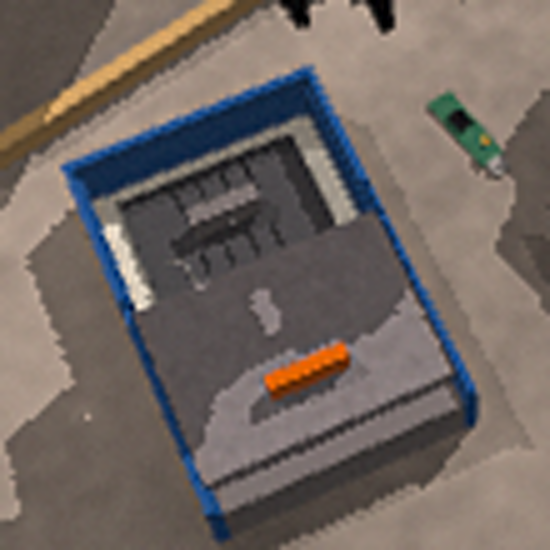

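View pics/t16.png

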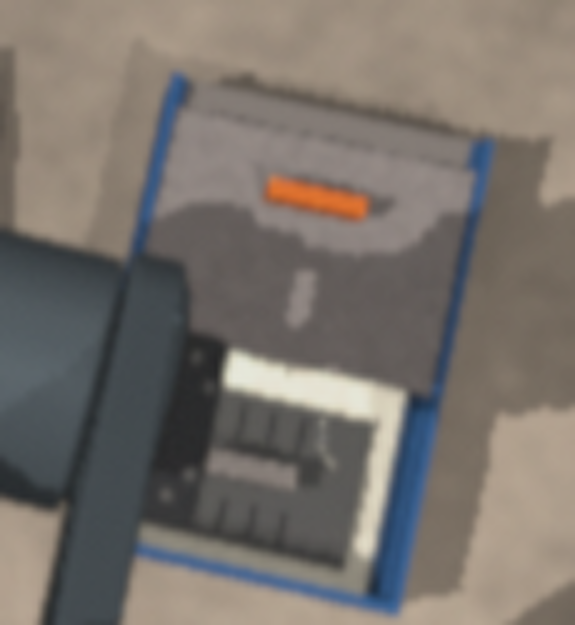

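Run:
```python
from mv import *
w=kas(160,0,0);print(w);go(w[0],w[1],.14,76.85);go(w[0],w[1],.055,76.85)
```

```text
[ 0.62880445 -0.20470019  0.        ]
d cm [-14.2   16.65   3.49] twist 0.2 rows 5.3
d cm [-14.11  16.25  11.98] twist 0.2 rows 5.9
```

Request:
arm_command:
  plan:
    - {"dx": -2.5, "dy": 3, "dz": 0, "twist": 0, "claw": 0}
    - {"dx": -5, "dy": 6, "dz": 0, "twist": 0, "claw": 0}
    - {"dx": -7.5, "dy": 9, "dz": 0, "twist": 0, "claw": 0}
    - {"dx": -10, "dy": 12, "dz": 0, "twist": 0, "claw": 0}
    - {"dx": -12.5, "dy": 15, "dz": 1.5, "twist": 0, "claw": 0}
    - {"dx": -14.2, "dy": 16.7, "dz": 3, "twist": 0, "claw": 0}
    - {"dx": -14.2, "dy": 16.7, "dz": 5, "twist": 0, "claw": 0}
    - {"dx": -14.2, "dy": 16.7, "dz": 5, "twist": 0, "claw": 0}

```text
time_s: 20.03
position: [0.6269, -0.2067, 0.1192]
tcp_rot: [[0.227, 0.973, 0.034], [0.974, -0.226, -0.016], [-0.008, 0.037, -0.999]]
force: [-0.5, 1.1, -1.6]
opening: 0.003
```

Run:
```python
from mv import *
w=kas(160,0,0);go(w[0],w[1],.055,76.85);print(bot.read_state()['opening'])
im=bot.capture("scene");crop(im,150,180,110,110,5,"s17.png");
```

```text
d cm [ 0.29 -0.1   6.42] twist 0.0 rows 1.5
0.0029547972869712457
```

View pics/s17.png

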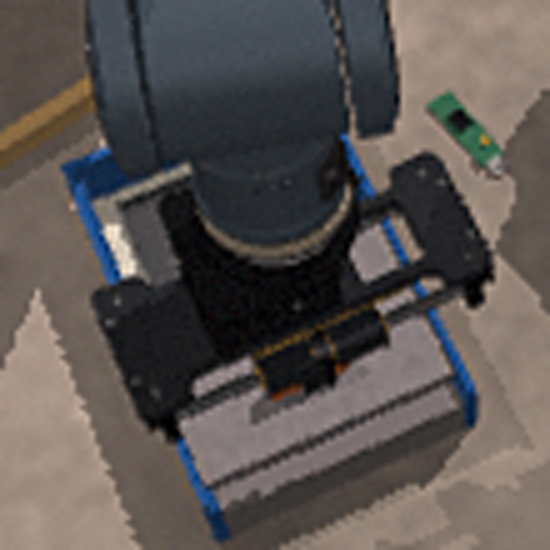

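Request:
arm_command:
  plan:
    - {"dx": 0.3, "dy": 0.2, "dz": 3, "twist": 0, "claw": 0}
    - {"dx": 0.3, "dy": 0, "dz": 5.5, "twist": 0, "claw": 0}
    - {"dx": 0.3, "dy": 0, "dz": 6.3, "twist": 0, "claw": 0}
    - {"dx": 0.3, "dy": 0, "dz": 6.3, "twist": 0, "claw": 0}
    - {"dx": 0.3, "dy": 0, "dz": 6.3, "twist": 0, "claw": 0}

```text
time_s: 20.5
position: [0.6297, -0.2033, 0.0587]
tcp_rot: [[0.225, 0.974, 0.035], [0.974, -0.224, -0.016], [-0.008, 0.038, -0.999]]
force: [0.2, 0.3, -0.5]
opening: 0.006
```

Run:
```python
from mv import *
for x in(160,60,41):
    w=kas(x,0,0);go(w[0],w[1],.055,76.85)
s=bot.read_state();print(s['force'],s['position'])
im=bot.capture("scene");crop(im,150,180,110,110,5,"s18.png");
```

```text
d cm [-0.15 -0.07  0.37] twist 0.2 rows 0.1
d cm [-1.200e-01 -1.006e+01 -1.000e-02] twist 0.2 rows 2.4
d cm [ -0.12 -11.96  -0.08] twist 0.2 rows 2.9
[ 0.23658039  0.31223447 -0.48335655] [ 0.62966178 -0.20332066  0.05866302]
```

View pics/s18.png

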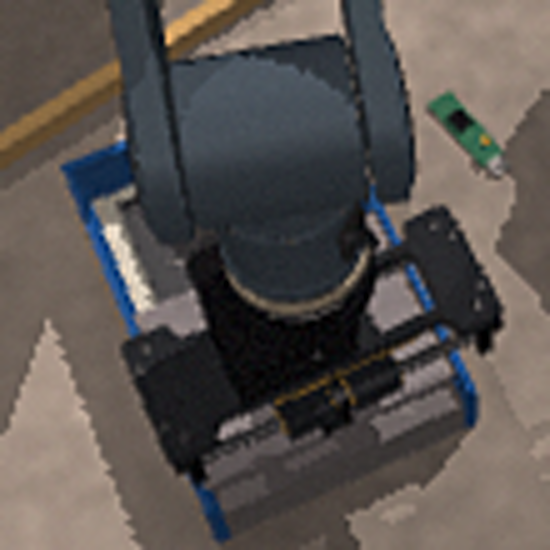

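Request:
arm_command:
  plan:
    - {"dx": -0.1, "dy": -1.2, "dz": 0.1, "twist": 0, "claw": 0}
    - {"dx": -0.1, "dy": -2.4, "dz": 0.1, "twist": 0, "claw": 0}
    - {"dx": -0.1, "dy": -3.6, "dz": 0.1, "twist": 0, "claw": 0}
    - {"dx": -0.1, "dy": -4.8, "dz": 0.1, "twist": 0, "claw": 0}
    - {"dx": -0.1, "dy": -6, "dz": 0, "twist": 0, "claw": 0}
    - {"dx": -0.1, "dy": -7.2, "dz": 0, "twist": 0, "claw": 0}
    - {"dx": -0.1, "dy": -8.4, "dz": 0, "twist": 0, "claw": 0}
    - {"dx": -0.1, "dy": -9.6, "dz": 0, "twist": 0, "claw": 0}

```text
time_s: 21.22
position: [0.5377, -0.1836, 0.0573]
tcp_rot: [[0.225, 0.974, 0.04], [0.974, -0.224, -0.019], [-0.01, 0.044, -0.999]]
force: [2.5, 0.0, 1.8]
opening: 0.005
```

Run:
```python
from mv import *
for x in(60,41):
    w=kas(x,0,0);go(w[0],w[1],.055,76.85)
s=bot.read_state();print(s['force'],s['position'])
im=bot.capture("scene");crop(im,150,180,110,110,5,"s19.png");
```

```text
d cm [ 0.02 -0.65  0.2 ] twist 0.2 rows 0.2
d cm [ 0.02 -2.55  0.12] twist 0.2 rows 0.6
[2.53113512 0.03485516 1.75518658] [ 0.5376768  -0.18356845  0.05727763]
```

View pics/s19.png

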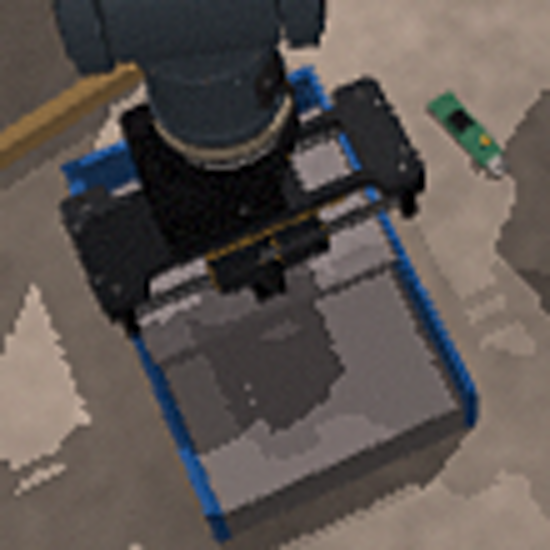

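Door is sliding with ~2.5 N. Continue until the force rises.

Request:
arm_command:
  plan:
    - {"dx": 0, "dy": -0.8, "dz": 0.1, "twist": 0, "claw": 0}
    - {"dx": 0, "dy": -1.4, "dz": 0.1, "twist": 0, "claw": 0}
    - {"dx": 0, "dy": -1.9, "dz": 0.1, "twist": 0, "claw": 0}
    - {"dx": 0, "dy": -2.3, "dz": 0.1, "twist": 0, "claw": 0}
    - {"dx": 0, "dy": -2.6, "dz": 0.1, "twist": 0, "claw": 0}
    - {"dx": 0, "dy": -2.6, "dz": 0.1, "twist": 0, "claw": 0}

```text
time_s: 21.77
position: [0.5144, -0.178, 0.056]
tcp_rot: [[0.227, 0.973, 0.047], [0.974, -0.226, -0.021], [-0.01, 0.051, -0.999]]
force: [10.3, 2.0, -1.3]
opening: 0.008
```

Request:
arm_command:
  plan:
    - {"dx": 0, "dy": -0.4, "dz": 0, "twist": 0, "claw": 0}
    - {"dx": 0, "dy": -0.8, "dz": 0, "twist": 0, "claw": 0}
    - {"dx": 0, "dy": -0.8, "dz": 0, "twist": 0, "claw": 0}

```text
time_s: 22.02
position: [0.5144, -0.1785, 0.0568]
tcp_rot: [[0.23, 0.971, 0.064], [0.973, -0.229, -0.027], [-0.012, 0.068, -0.998]]
force: [15.0, 2.8, -6.5]
opening: 0.006
```

Run:
```python
from mv import *
for x in(41,):
    w=kas(x,0,0);go(w[0],w[1],.055,76.85)
im=bot.capture("scene");crop(im,150,180,110,110,5,"s20.png");
```

```text
d cm [ 0.05 -0.17  0.17] twist -0.2 rows 0.1
```

View pics/s20.png

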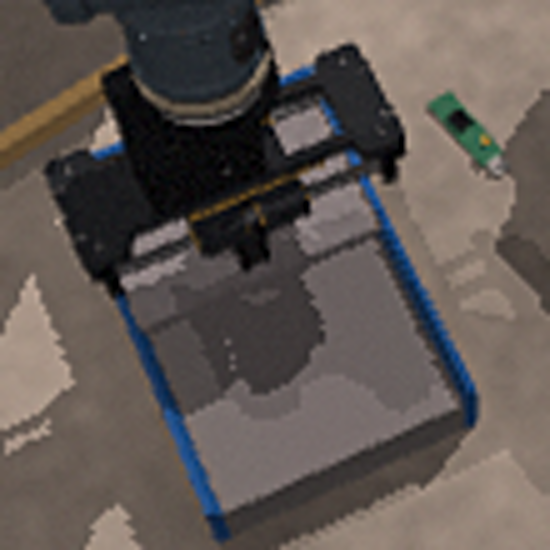

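Request:
arm_command:
  plan:
    - {"dx": 0, "dy": 1, "dz": 0, "twist": 0, "claw": 0}
    - {"dx": 0, "dy": 2, "dz": -2, "twist": 0, "claw": 0}
    - {"dx": 0, "dy": 2, "dz": -6, "twist": 0, "claw": 0}
    - {"dx": 3, "dy": 1, "dz": -10, "twist": 0, "claw": 0}
    - {"dx": 7, "dy": 0, "dz": -12, "twist": 0, "claw": 0}
    - {"dx": 11, "dy": -1, "dz": -13, "twist": 0, "claw": 0}
    - {"dx": 15, "dy": -3, "dz": -13, "twist": 0, "claw": 0}
    - {"dx": 18, "dy": -5, "dz": -13, "twist": 0, "claw": 0}

```text
time_s: 22.73
position: [0.5028, 0.0037, 0.1828]
tcp_rot: [[0.231, 0.971, 0.067], [0.973, -0.229, -0.027], [-0.011, 0.071, -0.997]]
force: [-0.2, 0.7, 0.4]
opening: 0.006
```

Request:
arm_command:
  plan:
    - {"dx": 0, "dy": -3, "dz": 0, "twist": 0, "claw": 0}
    - {"dx": 0, "dy": -6, "dz": 0, "twist": 0, "claw": 0}
    - {"dx": 0, "dy": -6, "dz": 0, "twist": 0, "claw": 0}

```text
time_s: 22.98
position: [0.4352, 0.0208, 0.177]
tcp_rot: [[0.227, 0.972, 0.053], [0.974, -0.226, -0.025], [-0.012, 0.058, -0.998]]
force: [-1.5, 0.5, -0.3]
opening: 0.001
```

```bash
python3 btn.py | grep ang
python3 - <<'E'
from mv import *
s=bot.read_state();print(s['position'],s['force'])
im=bot.capture("scene");crop(im,150,180,110,110,5,"s21.png");cv2.imwrite("pics/full.png",cv2.resize(im[:,:,::-1],(800,600)))
im2=bot.capture("top");crop(im2,265,125,115,125,5,"t21.png")
for o_ in(0,.004,.01):
  print(o_,proj("scene",kas(27+1000*o_,0,65)),proj("top",kas(27+1000*o_,0,65)))
for n,i in(("s",im),("t",im2)):
    m=cv2.inRange(cv2.cvtColor(i,cv2.COLOR_RGB2HSV),(5,170,90),(14,255,255));k,l,st,ce=cv2.connectedComponentsWithStats(m)
    print(n,[(st[j].tolist(),ce[j].round(1)) for j in range(1,k) if 15<st[j,4]<120])
E
```

```text
scene L 39 [ 8.1 -2.7] angle centroid 1.24 pca 1.58
scene R 43 [ 7.8 -3.2] angle centroid -1.96 pca -1.67
top L 98 [7.2 2.2] angle centroid 1.87 pca 1.58
top R 86 [7.7 1.5] angle centroid -1.38 pca -1.61
[0.44302793 0.0181016  0.17845498] [ 1.69514796 -0.43433853  0.40144534]
0 [[197.86093202 224.37213775]] [[319.87619708 204.42022475]]
0.004 [[198.35839555 225.43291303]] [[320.20006024 202.87306165]]
0.01 [[199.10766365 227.03062829]] [[320.68529089 200.55501182]]
s [([190, 220, 16, 10, 81], array([197.4, 224.4]))]
t [([310, 202, 19, 7, 56], array([318.9, 204.9]))]
```

View pics/s21.png

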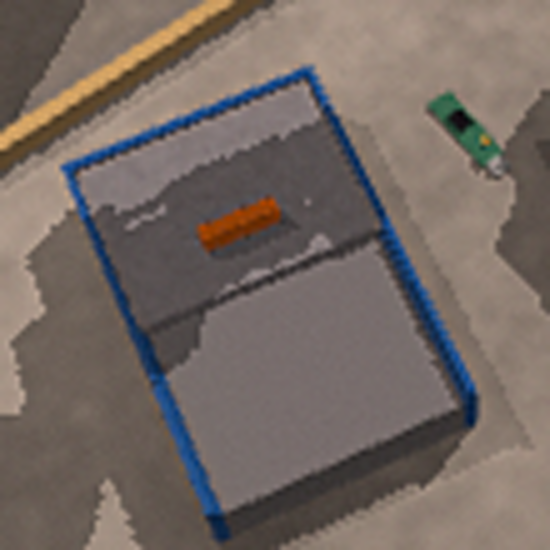

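View pics/full.png

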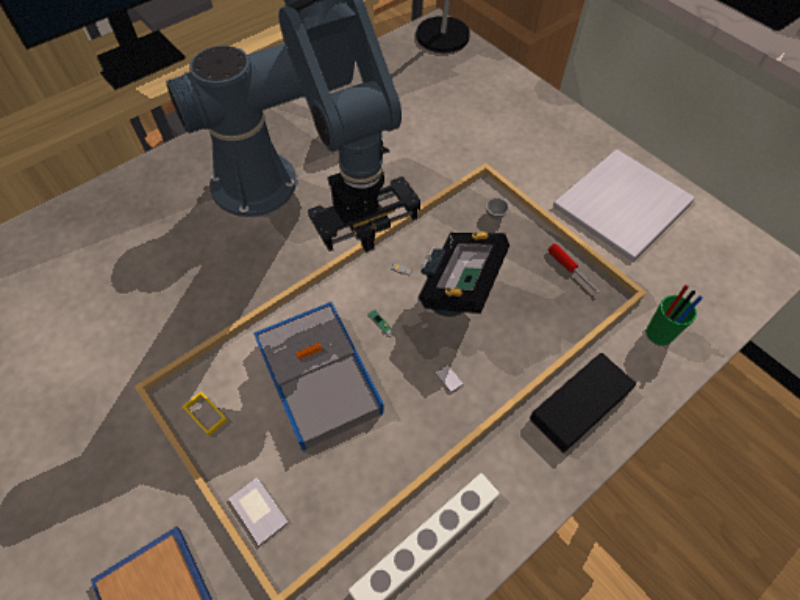

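View pics/t21.png

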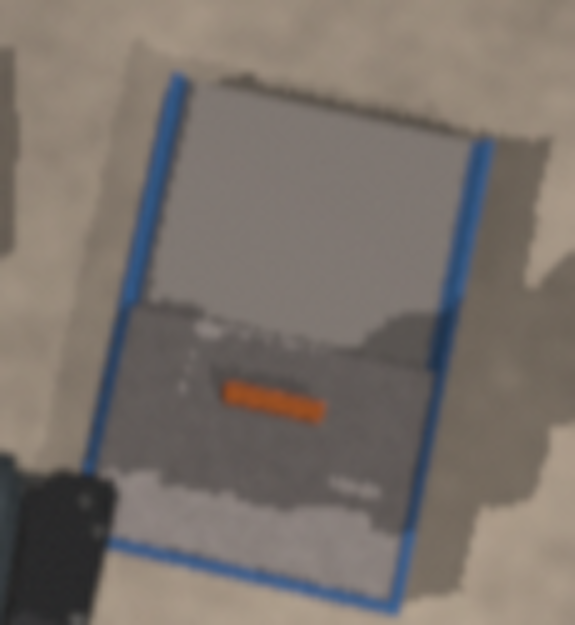

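The door is shut against the front wall: the tab is at scene (197.4, 224.4), and I predicted (197.9, 224.4) for closed. The buttons are still at about ±1.6 rad, the bystanders have not moved and the arm is clear, so I'm handing in.

```bash
python3 -c "
from rig import bot
print(bot.hand_in())"
```

```text
the job is handed in; nothing more can be done
None
```

The job is handed in at about 23 s of the 64 s allowed; the hand-in gives no verdict, so the results below are my own checks.

**What I did**
- **Buttons:** I pushed both turn buttons uphill with closed fingers. The first pass left them at only about 1.1 rad, so I pushed both again.
- **Cover:** I gripped the rib by its ends, lifted the cover along the casing normal and pressed it flat on the bay floor. I let go only once it rested there, then pushed the door home by its tab.

**What the last checks showed**
- **Buttons:** The long-axis fit gave +1.58 (left) and −1.61 to −1.67 rad (right) from the two cameras. A cruder estimate from the colour blob's centre read 1.24 to 1.96 rad in size, which disagrees, but every value is above 1.15.
- **Cover:** After release it was flat, rib up, near the middle of the bay. It is now under the closed door and can't be seen again.
- **Door:** The push stalled at 10–15 N, and the tab was within about 1 pixel of its predicted closed position in both views.
- **Surroundings:** The bystanders showed no visible change in the last picture, and the arm was well clear of everything.

**Less certain**
- **Force:** While I was pressing the cover flat, the wrist force briefly reached 60 N. That is under the 120 N wrist limit. I took it to be the fingers and cover on the floor, not the gripper body, but did not confirm this.
- **Held flat on the floor (step 3):** I judged this from the stiff contact and the picture after release, not from a direct measurement.

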